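# Make up two seasoning kits

### The job

Make up two seasoning kits from the stock. Blue caddy: stand the spice jar with the mustard-yellow cap in its square pocket and lay the tube of green herbs in its cradle; pale wood caddy: stand the grey salt shaker in its pocket and lay the tube of red chilli in its cradle, both tubes centred along their cradles. Lift the tubes out of the dark rack without letting them roll off onto the worktop, tip nothing over, and leave the black-capped jar where it stands.

Things in the scene. Friction and masses are not known exactly. Their poses are not given: they have to be found in the camera images.
- caddy_blue: Blue tray 162 x 108 mm, fixed. Origin on the worktop, z up, x roughly away from the robot. Square pocket: 58 mm inside, centre at x -46, y 0 mm, floor 9 mm and wall tops 34 mm above the worktop. Cradle: V-blocks 11 mm thick at y +/-32, x +46; a tube belongs along y (either way round), centre at x +46, y 0, z 44 mm. Between the V-blocks fingers may go down to z 9. Tray rim 16 mm high.
- caddy_wood: Pale wood tray 162 x 108 mm, fixed. Origin on the worktop, z up, x roughly away from the robot. Square pocket: 58 mm inside, centre at x -46, y 0 mm, floor 9 mm and wall tops 34 mm above the worktop. Cradle: V-blocks 11 mm thick at y +/-32, x +46; a tube belongs along y (either way round), centre at x +46, y 0, z 44 mm. Between the V-blocks fingers may go down to z 9. Tray rim 16 mm high.
- rack: Stock rack of dark wood, 144 x 108 mm, fixed: two cradles side by side, at x = -38 and +38 mm, each of two V-blocks (11 mm thick at y = +/-32 mm) like those of the caddies; a tube lies in each, along y, its axis 44 mm above the worktop. Origin: centre of the underside; z up.
- tube_green_centre (a point): Sealed glass tube of green herbs with a cork, 26 mm in diameter, 104 mm long with the cork (18 mm long, 23 mm in diameter), 40 to 90 g, lying in one of the rack's cradles. This point: centre of the tube, on its axis; x lies along the tube towards the cork. Grasp it across, at mid-length, between the V-blocks; a grip of 30 N suits it.
- tube_red_centre (a point): Sealed glass tube of red chilli with a cork, 26 mm in diameter, 104 mm long with the cork (18 mm long, 23 mm in diameter), 40 to 90 g, lying in one of the rack's cradles. This point: centre of the tube, on its axis; x lies along the tube towards the cork. Grasp it across, at mid-length, between the V-blocks; a grip of 30 N suits it.
- jar_yellow_centre (a point): Glass spice jar with a mustard-yellow cap and a colourful label, 42 mm in diameter, 106 mm tall, standing on the worktop, 70 to 160 g; a grip of 25 N suits it. This point: on its axis, half-way up (53 mm above its underside); z up along it.
- salt_centre (a point): Grey salt shaker with a domed grey top, 44 mm in diameter, 90 mm tall, standing on the worktop, 70 to 160 g; a grip of 25 N suits it. This point: on its axis, half-way up (45 mm above its underside); z up along it. Its body is straight for the lower 74 mm, the top 34 mm wide.
- jar_black_centre (a point): Glass spice jar with a black cap and a green label; not wanted in either kit, it stays where it stands, 40 mm in diameter, 105 mm tall, standing on the worktop, 70 to 160 g; a grip of 25 N suits it. This point: on its axis, half-way up (52.5 mm above its underside); z up along it.

How it is judged:
By the outcome, as a careful person would: the job done as asked, in the order asked, and still so for the second after the job is handed in, with the robot touching nothing.
It also fails if it takes over 115 s, if anything falls off the work surface, if the arm or the gripper's body presses on something with over 40 N, if the wrist force passes 120 N, or if a joint passes its speed limit or range.

### The arm

A 6-joint arm with a two-finger parallel gripper is mounted at the origin on a cart in front of the work surface, level with it; the furniture and walls round the work are solid. World frame = base frame: x ahead of the robot, y to its left, z up, the work surface at z = 0. Lengths are in m, angles in degrees, forces in N, time in s.
With the tool pointing down it reaches from about 0.25 to 0.725 m from the base axis. Payload 9.7 kg.
Tool frame: the origin (TCP) lies where the fingers leave the gripper's body, on its centre line; the fingertips stand 73 mm ahead of it and the grasp point (between the pads) lies 54 mm ahead of it; y points along the fingers, x is the direction in which the jaws open and shut, and the axes are right-handed (so a half turn about y gives the same grasp; the last joint's range is limited). The gripper opens to 85 mm and grips with 20 to 120 N. Pads are 22 mm wide; open, the fingers measure 114 mm over their backs; the gripper's body (76 mm by 85 mm) begins 54 mm behind the grasp point. The pads swing forward as they close: fully open they stand 13 mm farther back than shut.
Start: joints at [74.427, 4.979, 10.078, 95.1, 0, 90], TCP at [0.148, 0.53, 0.304] pointing down, gripper open.
Joint ranges: [-179.16, 179.16], [-48.56, 103.87], [-65.8, 70.77], [-126.05, 130.52], [-82.76, 87.17], [-180, 180]. Speed limits (degrees/s): [127.2, 127.2, 147.25, 180, 180, 180].

### API

Orientations are given as [roll, pitch, yaw] about the fixed x, y, z axes, in that order (R = Rz(yaw) Ry(pitch) Rx(roll)).
In Python, from workcell import sensors, imaging, bot, models gives the robot as it stands.
- The arm moves only by the tool arm_command, never from a script. Its argument "rows" is one flat list of numbers, 7 for each row, row after row: the shift along the tool's x, y, z in cm, then the turn, a rotation vector about the tool's x, y, z in degrees, then the gripper's target within -1 to 1 (fully open at 1, half-way at 0, shut at -1). A call has 1 to 12 rows; each row is the pose to reach, as a shift and turn from the pose commanded when the call began, along the tool's axes at that moment; what a row does not reach only later rows make up. A row lasts 1/12 s, in which the tool goes at most 41.7 mm and 7.16 degrees, less where a joint would pass 70% of its speed; a pose out of reach is approached as far as the arm can. A call with a gripper value outside its range is refused whole. The fingers move at their own pace and stop on an object; "force" is the grip in N (left out, the last holds). Time passes only in rows, so rows that repeat a pose let the fingers close. It gives the time, the measured TCP pose, the force and the opening at its end, in the units of the state.
- sensors.get_obs(): the state, without advancing time (a new reading comes with each control period).
- imaging.camera(name): name is "scene" or "top" or "wrist"; returns a dict with "pixels" (384x512x3 uint8, blue, green, red), "z_map" (384x512 float32, m along the optical axis (not along the pixel's ray), 0 where there is no reading), "camera_matrix" (3x3 intrinsics, pixels), "world_from_camera" (4x4, takes a point from camera to world coordinates). Camera axes: x right, y up, looking along -z (the intrinsics and any distortion apply to the point x, -y, -z); pixel columns grow to the right and rows downward; lengths in m; the calibration is good to about 2 mm. A picture is of the moment at which its call begins.
- bot.job_done(): hands the job in, once; it reports no verdict.
Trained networks look in the newest picture that a camera, given by its name, has taken for a name from the list of things; names that differ only in an ending like _2 or _b are one class to them, and where a whole thing is asked for, a point or a joint stands for the part that bears it (a point fixed in the world has none). Each returns a list of dicts, best first, with "conf" (0 to 1); they miss things now and then, are a little off and sometimes report something else, mostly with a low value. They report only what shows in the picture. A call takes as long as a camera call.
- models.search_frame(thing, camera): "extent" ([centre column, centre row, width, height] in pixels, round what is visible of it).
- models.spot_point(thing, camera): "location" ([column, row] in pixels: a listed point, or the origin of a listed thing).
The state is a dict: "time": time; "q": joint angles; "qd": joint speeds; "joint_efforts": joint torques, N m; "ee_pos": TCP position; "tcp_rot": TCP orientation; "wrist_force": force on the tool from outside, world axes, zero at the start; "torque": the same for the moment, N m; "opening": finger opening in m.
Only numpy, scipy, OpenCV 4.12 (cv2) and the standard library are available. Lean on these libraries where they do the work, as an engineer would, in place of code of your own. Each camera call takes 0.05 s, during which the arm holds its last target.

## Working session

There is one attempt and no reset: what is moved stays moved. The work goes in short steps, Python scripts to look and compute and a tool call to move; the robot and the scene stay as the last step left them, time stands still between calls to the robot, and variables do not carry over. Pictures are saved under pics/ and viewed, and the job is handed in when it is done.

Besides the shell and the picture viewer there is one more tool, called after "Call:" by a JSON object that holds its "method" and its "body", one argument or row to a line. arm_command: Moves the arm, as the interface text tells. Its arguments: {"type":"object","properties":{"rows":{"type":"array","items":{"type":"number"}},"force":{"type":"number"}},"required":["rows"]}

```bash
mkdir -p pics; ls
cat > h.py <<'E'
import numpy as np, cv2
from workcell import sensors, imaging, bot, models
def cam(n,save=None):
    c=imaging.camera(n)
    if save: cv2.imwrite('pics/'+save,c['pixels'])
    return c
def px2w(c,u,v,z=None,depth=None):
    K=c['camera_matrix'];T=np.array(c['world_from_camera'])
    d=np.array([(u-K[0,2])/K[0,0],-(v-K[1,2])/K[1,1],-1.0])
    if depth is not None: return (T@np.r_[d*depth,1])[:3]
    r=T[:3,:3]@d;o=T[:3,3]
    return o+r*(z-o[2])/r[2]
def cloud(c):
    K=c['camera_matrix'];T=np.array(c['world_from_camera']);z=c['z_map']
    v,u=np.mgrid[:z.shape[0],:z.shape[1]]
    P=np.stack([(u-K[0,2])/K[0,0]*z,-(v-K[1,2])/K[1,1]*z,-z],-1)
    W=P@T[:3,:3].T+T[:3,3]; W[z==0]=np.nan
    return W
E
python3 - <<'E'
from h import *
s=sensors.get_obs();print({k:np.round(v,3) for k,v in s.items()})
for n in ['top','scene']:
    c=cam(n,n+'0.png'); print(n,np.round(c['camera_matrix'],1).tolist(),np.round(c['world_from_camera'],3).tolist(),[k for k in c])
    for t in ['caddy_blue','caddy_wood','rack','tube_green_centre','tube_red_centre','jar_yellow_centre','salt_centre','jar_black_centre']:
        r=models.spot_point(t,n)[:2]
        print(t,[(np.round(x['location'],1).tolist(),round(x['conf'],2)) for x in r])
E
```

```text
pics
{'time': np.float64(0.0), 'q': array([7.4427e+01, 5.0110e+00, 1.0034e+01, 9.5102e+01, 1.0000e-03,
       9.0001e+01]), 'qd': array([ 0.096, -0.052, -0.013,  0.002, -0.088, -0.026]), 'joint_efforts': array([-1.0000e-03, -5.2038e+01,  4.6481e+01,  1.6000e-02, -0.0000e+00,
       -0.0000e+00]), 'ee_pos': array([0.148, 0.53 , 0.303]), 'tcp_rot': array([-8.9999e+01,  8.0000e-02,  7.4426e+01]), 'wrist_force': array([-0.328,  0.034, -0.221]), 'torque': array([-0.032,  0.   ,  0.034]), 'opening': np.float64(0.085)}
top [[354.3, 0.0, 255.7], [0.0, 354.3, 189.0], [0.0, 0.0, 1.0]] [[0.019, 0.986, -0.164, 0.408], [-1.0, 0.022, 0.012, 0.153], [0.015, 0.163, 0.986, 0.9], [0.0, 0.0, 0.0, 1.0]] ['pixels', 'z_map', 'camera_matrix', 'world_from_camera']
caddy_blue [([254.9, 180.8], 0.71)]
caddy_wood [([181.1, 202.0], 0.9)]
rack [([320.0, 169.6], 0.68)]
tube_green_centre [([325.5, 155.2], 0.59)]
tube_red_centre [([328.3, 178.5], 0.6)]
jar_yellow_centre [([214.5, 251.3], 0.61)]
salt_centre [([273.2, 236.7], 0.61), ([327.0, 231.8], 0.47)]
jar_black_centre [([325.3, 231.3], 0.84)]
scene [[420.2, 0.0, 253.0], [0.0, 420.2, 190.1], [0.0, 0.0, 1.0]] [[-0.91, 0.226, -0.348, 0.223], [-0.415, -0.488, 0.768, 0.804], [0.003, 0.843, 0.538, 0.517], [0.0, 0.0, 0.0, 1.0]] ['pixels', 'z_map', 'camera_matrix', 'world_from_camera']
caddy_blue [([225.3, 205.4], 0.63)]
caddy_wood [([209.8, 264.8], 0.63)]
rack [([247.8, 170.3], 0.83)]
tube_green_centre [([235.8, 148.7], 0.58)]
tube_red_centre [([266.7, 156.3], 0.61)]
jar_yellow_centre [([294.8, 227.7], 0.78)]
salt_centre [([302.0, 192.6], 0.77)]
jar_black_centre [([309.5, 156.0], 0.74), ([247.8, 168.6], 0.52)]
```

View images.

View pics/top0.png

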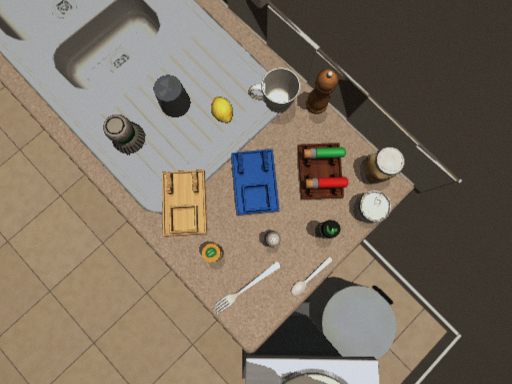

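View pics/scene0.png

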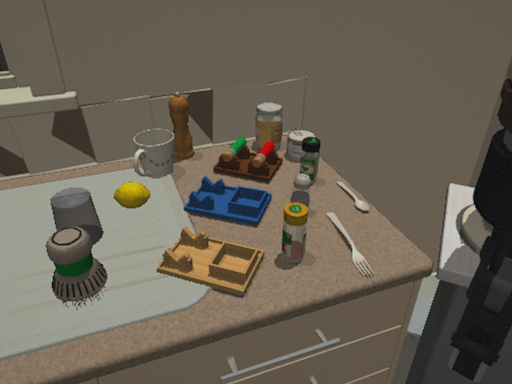

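Run:
```python
from h import *
c=cam('top'); W=cloud(c); np.save('W0.npy',W); 
im=c['pixels'];cv2.imwrite('pics/top_zoom.png',cv2.resize(im[120:280,140:420],None,fx=2.8,fy=2.8,interpolation=cv2.INTER_CUBIC))
for (u,v) in [(360,320),(255,140),(280,200),(300,200),(40,100),(230,215),(130,180),(420,200),(300,375)]: print(u,v,np.round(W[v,u],3))
hsv=cv2.cvtColor(im,cv2.COLOR_BGR2HSV).astype(int)
H,S,V=hsv[...,0],hsv[...,1],hsv[...,2]
vv,uu=np.mgrid[:384,:512]
def box(a,b,c2,d): return (uu>a)&(uu<b)&(vv>c2)&(vv<d)
masks={'blue':(H>100)&(H<130)&(S>120)&box(220,290,140,225),
'wood':box(155,212,160,243)&(W[...,2]>0.006),
'blueh':box(225,286,140,225)&(W[...,2]>0.006),
'rack':box(292,352,138,205)&(W[...,2]>0.006),
'red':((H<8)|(H>172))&(S>180)&(V>100)&box(290,355,135,205),
'green':(H>45)&(H<85)&(S>120)&box(290,355,135,170)}
for k,m in masks.items():
    P=W[m];P=P[~np.isnan(P[:,0])]
    r=cv2.minAreaRect((P[:,:2]*1000).astype(np.float32))
    print(k,len(P),np.round(r[0],1),np.round(r[1],1),round(r[2],1),'z',np.round(np.percentile(P[:,2],[1,10,50,90,99]),4),'bb',np.round(P.min(0),3),np.round(P.max(0),3))
    print([uu[m].min(),uu[m].max(),vv[m].min(),vv[m].max()])
for n,b in dict(yel=(198,226,238,268),salt=(262,284,226,252),blk=(314,344,216,242)).items():
    m=box(*b)&(W[...,2]>0.02);P=W[m]
    zt=np.nanpercentile(P[:,2],95); Q=P[P[:,2]>zt-0.008]
    (x,y),r=cv2.minEnclosingCircle((Q[:,:2]*1000).astype(np.float32))
    print(n,'top z',zt,'circ',x,y,r,'mean',Q.mean(0))
```

```text
360 320 [ 0.155 -0.255 -0.452]
255 140 [ 0.69   0.146 -0.003]
280 200 [0.531 0.079 0.   ]
300 200 [0.531 0.028 0.002]
40 100 [0.785 0.72  0.001]
230 215 [0.489 0.206 0.001]
130 180 [0.574 0.464 0.004]
420 200 [ 0.547 -0.31  -0.057]
300 375 [0.115 0.029 0.008]
blue 2584 [575.7 145.6] [161.3 106.5] 7.1 z [0.0056 0.0071 0.0097 0.0322 0.0421] bb [0.491 0.085 0.004] [0.661 0.205 0.045]
[np.int64(232), np.int64(278), np.int64(149), np.int64(214)]
wood 2789 [531.2 325.1] [190.1 137.8] 1.3 z [0.0063 0.0075 0.0102 0.0326 0.042 ] bb [0.435 0.258 0.006] [0.627 0.395 0.046]
[np.int64(156), np.int64(211), np.int64(161), np.int64(235)]
blueh 2634 [589.7 153.5] [192.7 120.1] 7.0 z [0.0062 0.0072 0.0098 0.0321 0.0421] bb [0.489 0.085 0.006] [0.684 0.221 0.045]
[np.int64(226), np.int64(278), np.int64(141), np.int64(215)]
rack 2394 [607.4 -24. ] [144.6 111.8] 3.6 z [0.0063 0.0079 0.0165 0.0553 0.0582] bb [ 0.533 -0.081  0.006] [0.682 0.035 0.061]
[np.int64(298), np.int64(347), np.int64(143), np.int64(199)]
red 279 [575.8 -46.3] [33.6 72.2] 2.5 z [0.0065 0.049  0.0544 0.0571 0.0591] bb [ 0.558 -0.082  0.001] [ 0.594 -0.01   0.061]
[np.int64(319), np.int64(347), np.int64(177), np.int64(187)]
green 286 [652.6 -40.4] [37.6 71.5] 4.8 z [0.0087 0.0489 0.0538 0.057  0.0589] bb [ 0.631 -0.077  0.007] [ 0.672 -0.005  0.06 ]
[np.int64(316), np.int64(345), np.int64(147), np.int64(158)]
yel top z 0.10733088224354953 circ 395.6759948730469 239.70309448242188 20.273406982421875 mean [0.3956516  0.23976472 0.10550047]
salt top z 0.08912101296973271 circ 428.90460205078125 101.44830322265625 15.113483428955078 mean [0.42882381 0.10163352 0.08624844]
blk top z 0.10639183536160335 circ 453.71990966796875 -27.01769256591797 19.6980037689209 mean [ 0.45342789 -0.02676471  0.10447669]
```

View pics/top_zoom.png

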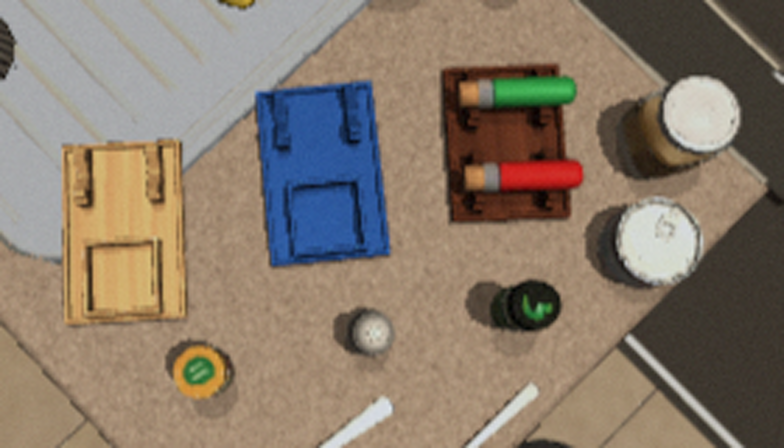

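Run:
```python
from h import *
W=np.load('W0.npy')
vv,uu=np.mgrid[:384,:512]
def box(a,b,c2,d): return (uu>a)&(uu<b)&(vv>c2)&(vv<d)
for k,b,z in [('wood',(155,214,160,243),.0115),('blue',(225,286,140,225),.0115),('rack',(292,352,138,205),.009)]:
    m=box(*b)&(W[...,2]>z)&(W[...,2]<.05)
    n,l,st,_=cv2.connectedComponentsWithStats(m.astype(np.uint8),connectivity=8)
    keep=np.isin(l,[i for i in range(1,n) if st[i,4]>12]); P=W[keep]
    r=cv2.minAreaRect((P[:,:2]*1000).astype(np.float32)); print(k,len(P),np.round(r[0],1),np.round(r[1],1),round(r[2],2))
    # wall tops / v blocks in caddy frame
    th=np.deg2rad(r[2] if abs(r[2])<45 else r[2]-90)
    R=np.array([[np.cos(th),-np.sin(th)],[np.sin(th),np.cos(th)]])
    L=(P[:,:2]*1000-np.array(r[0]))@R
    hi=P[:,2]>.027
    for nm,s in [('pocket',hi&(L[:,0]<0)),('vb',hi&(L[:,0]>10))]:
        q=L[s]
        if len(q):print(nm,np.round(cv2.minAreaRect(q.astype(np.float32)),1) if 0 else cv2.minAreaRect(q.astype(np.float32)), np.round(q.min(0)),np.round(q.max(0)))
# tubes
for k,b in [('green',(296,350,143,164)),('red',(296,352,170,193))]:
    P=W[box(*b)&(W[...,2]>.0475)]
    q=P[:,:2]*1000; v=cv2.fitLine(q.astype(np.float32),cv2.DIST_HUBER,0,.01,.01).ravel()
    d=v[:2]*np.sign(v[1]); t=(q-v[2:])@d
    print(k,len(P),'top',np.percentile(P[:,2],97),'dir deg',np.degrees(np.arctan2(d[1],d[0])),'ends',v[2:]+d*t.min(),v[2:]+d*t.max(),'len',np.ptp(t),'mid',v[2:]+d*(t.min()+t.max())/2)
c=cam('top')
for t,z in [('caddy_blue',0),('caddy_wood',0),('rack',0),('tube_green_centre',.044),('tube_red_centre',.044),('jar_yellow_centre',.053),('salt_centre',.045),('jar_black_centre',.0525)]:
    r=models.spot_point(t,'top')
    print(t,[(np.round(px2w(c,*x['location'],z=z)*1000,0)[:2].tolist(),round(x['conf'],2)) for x in r[:1]])
```

```text
wood 983 [518.  323.4] [162.2 108.4] 4.44
pocket ((-42.874847412109375, -0.32213592529296875), (66.39834594726562, 66.30155944824219), 89.91405487060547) [-76. -34.] [-10.  33.]
vb ((48.285491943359375, -0.12672805786132812), (51.82447052001953, 74.45648193359375), 0.9163129329681396) [ 23. -38.] [75. 37.]
blue 829 [575.4 145.8] [162.2 108. ] 6.88
pocket ((-43.155670166015625, -0.000217437744140625), (65.90370178222656, 65.9224853515625), 89.94281768798828) [-76. -33.] [-10.  33.]
vb ((48.761470794677734, 0.24846267700195312), (74.59667205810547, 52.38417053222656), 89.83354187011719) [ 22. -37.] [75. 37.]
rack 1200 [607.2 -23.3] [144.7 110.4] 3.84
pocket ((-38.02828598022461, -3.8720245361328125), (102.67353820800781, 52.36720275878906), 89.93936920166016) [-64. -55.] [-12.  47.]
vb ((37.6964225769043, -2.5838394165039062), (51.95463943481445, 99.64797973632812), 0.12791503965854645) [ 12. -52.] [64. 47.]
green 380 top 0.05838523788342351 dir deg 93.51513 ends [646.33886249 -77.50760135] [640.02262348  25.31647263] len 103.01788781523646 mid [643.18074299 -26.09556436]
red 387 top 0.05794100796474879 dir deg 93.548195 ends [571.5517597  -81.84974264] [565.20036327  20.58050899] len 102.62697578064284 mid [568.37606148 -30.63461683]
caddy_blue [([584.0, 152.0], 0.76)]
caddy_wood [([526.0, 324.0], 0.66)]
rack [([607.0, -20.0], 0.56)]
tube_green_centre [([641.0, -26.0], 0.83)]
tube_red_centre [([576.0, -32.0], 0.88)]
jar_yellow_centre [([394.0, 240.0], 0.7)]
salt_centre [([435.0, 102.0], 0.48)]
jar_black_centre [([451.0, -32.0], 0.72)]
```

Run:
```python
from h import *
W=np.load('W0.npy').reshape(-1,3)
W=W[~np.isnan(W[:,0])]
for k,cx,cy,a in [('wood',518,323.4,4.44),('blue',575.4,145.8,6.88),('rack',607.2,-23.3,3.84)]:
    th=np.deg2rad(a);R=np.array([[np.cos(th),-np.sin(th)],[np.sin(th),np.cos(th)]])
    L=(W[:,:2]*1000-[cx,cy])@R
    for y0 in ([0,32] if k!='rack' else [0]):
        s=(abs(L[:,1]-y0)<2.2)&(abs(L[:,0])<90); o=np.argsort(L[s,0])
        print(k,y0,' '.join(f'{x:.0f}:{z*1000:.0f}' for x,z in zip(L[s,0][o],W[s,2][o])))
```

```text
wood 0 -89:-1 -89:-1 -86:-0 -84:-1 -84:2 -84:4 -82:-1 -81:-0 -80:16 -79:17 -77:17 -75:33 -75:34 -73:33 -73:34 -69:10 -67:10 -67:9 -65:10 -64:10 -62:9 -62:6 -60:10 -59:8 -57:9 -57:7 -55:9 -55:11 -52:10 -52:8 -49:10 -49:8 -47:9 -44:7 -42:12 -40:11 -37:8 -34:9 -32:6 -30:11 -29:10 -27:10 -27:11 -24:10 -22:10 -19:10 -19:11 -17:10 -16:8 -14:9 -14:10 -14:29 -14:30 -12:36 -12:31 -7:11 -6:9 -4:9 -4:8 -2:14 -2:10 1:9 1:10 3:12 4:7 6:10 6:9 9:11 9:9 11:11 11:9 14:9 14:10 16:11 16:9 19:10 19:8 21:9 21:10 24:9 24:9 27:9 27:7 29:10 30:7 32:11 32:9 34:10 34:9 37:9 37:9 40:8 40:7 42:11 42:9 45:7 47:9 50:7 52:10 53:8 55:8 57:13 58:9 60:9 62:13 63:11 63:7 65:10 68:10 71:10 74:8 76:9 77:16 77:16 79:18 80:16 86:1 86:2 88:3 88:4
wood 32 -90:-0 -90:1 -87:-1 -87:1 -85:-2 -84:-2 -82:-2 -82:1 -80:15 -78:18 -78:14 -76:32 -74:33 -71:33 -69:33 -66:34 -66:34 -64:33 -64:32 -62:34 -61:33 -59:34 -59:32 -57:33 -54:33 -54:34 -52:32 -49:33 -47:33 -45:34 -44:32 -42:31 -40:35 -40:32 -37:34 -37:32 -35:32 -32:34 -30:33 -27:35 -25:35 -23:35 -22:31 -20:32 -18:33 -15:34 -13:34 -5:8 -2:11 -2:11 1:8 3:10 3:8 5:10 5:10 8:9 11:9
[... 1762 characters left out ...]
89:2
rack 0 -90:-1 -88:1 -87:1 -85:3 -82:0 -79:-1 -79:-1 -77:0 -74:1 -74:-0 -72:-1 -72:-2 -71:16 -71:15 -69:15 -69:16 -66:11 -66:11 -63:9 -60:10 -57:8 -57:7 -55:9 -52:9 -52:10 -50:44 -50:42 -50:8 -50:8 -50:52 -49:51 -49:48 -47:9 -47:7 -47:52 -45:53 -45:54 -43:55 -43:55 -40:55 -40:54 -38:56 -35:57 -35:55 -33:55 -32:54 -30:56 -30:52 -27:51 -26:49 -16:9 -15:7 -14:11 -13:6 -11:11 -10:7 -8:11 -8:7 -5:8 -5:9 -3:9 -3:9 -0:10 2:9 6:6 7:12 9:6 11:7 13:8 16:8 16:8 19:8 19:7 21:10 21:9 24:9 24:8 25:45 25:45 26:51 26:50 27:9 27:6 28:52 29:51 29:8 30:4 31:51 32:9 32:6 33:55 35:57 37:59 40:56 40:55 43:54 43:53 46:54 46:53 50:49 64:10 65:7 67:9 68:14 68:14 70:16 70:16 78:-2 80:1 80:-0 82:3 83:-1 85:1 89:-1
```

```bash
cat >> h.py <<'E'
def go(x,y,z,yaw=None):
    """tool-axis shift (cm) and turn about tool y (deg) to TCP target in mm"""
    s=sensors.get_obs(); 
    from scipy.spatial.transform import Rotation as Ro
    R=Ro.from_euler('xyz',s['tcp_rot'],degrees=True)
    d=R.inv().apply(np.array([x,y,z])/10-np.array(s['ee_pos'])*100)
    t=[0,0,0]
    if yaw is not None: t=(R.inv()*Ro.from_euler('xyz',[-90,0,yaw],degrees=True)).as_rotvec(degrees=True)
    print('t',round(float(s['time']),2),'pos',np.round(np.array(s['ee_pos'])*1000,1),'rot',np.round(s['tcp_rot'],2),'open',round(float(s['opening']),4),'F',np.round(s['wrist_force'],1),'-> shift cm',np.round(d,2),'turn',np.round(t,1))
E
python3 -c "
from h import *
go(395.7,239.7,190,74.4)"
```

```text
t 1.4 pos [147.7 529.8 303.9] rot [-90.    -0.    74.42] open 0.0854 F [0.1 0.9 0.2] -> shift cm [-21.29  11.39 -31.68] turn [-0.  0.  0.]
```

Call:
{"method": "arm_command", "body": {
  "rows": [-1.8,1,-2.6,0,0,0,1,-5.3,2.8,-7.9,0,0,0,1,-8.8,4.7,-13.2,0,0,0,1,-12.4,6.6,-18.5,0,0,0,1,-16,8.5,-23.8,0,0,0,1,-19,10.2,-28.3,0,0,0,1,-20.7,11.1,-30.8,0,0,0,1,-21.3,11.4,-31.7,0,0,0,1,-21.3,11.4,-31.7,0,0,0,1,-21.3,11.4,-31.7,0,0,0,1,-21.3,11.4,-31.7,0,0,0,1],
  "force": 25
}}

```text
time: 2.32
ee_pos: [0.3978, 0.2357, 0.188]
tcp_rot: [-90.0, 0.1, 74.2]
wrist_force: [0.3, -0.3, -0.6]
opening: 0.0857
```

```bash
python3 -c "
from h import *
go(395.7,239.7,123)
c=cam('wrist','w1.png')
print(models.spot_point('jar_yellow_centre','wrist')[:1],np.round(c['world_from_camera'],3))"
```

```text
t 2.32 pos [397.8 235.7 188. ] rot [-89.97   0.13  74.17] open 0.0857 F [ 0.3 -0.3 -0.6] -> shift cm [0.34 6.5  0.3 ] turn [0 0 0]
[{'location': [266.9, 205.9], 'conf': 0.58}] [[ 0.273 -0.911 -0.31   0.317]
 [ 0.962  0.258  0.09   0.259]
 [-0.002 -0.323  0.946  0.258]
 [ 0.     0.     0.     1.   ]]
```

View pics/w1.png

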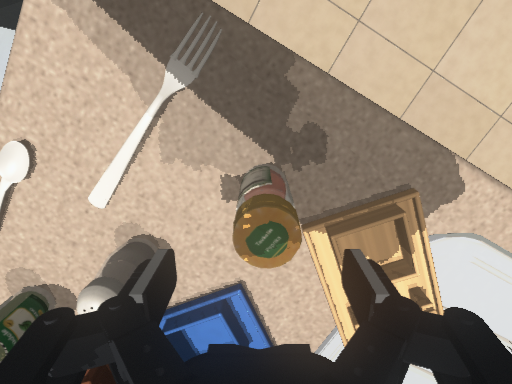

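```bash
python3 -c "
from h import *
go(395.7,239.7,123)
c=cam('wrist'); W=cloud(c)
P=W[160:290,215:315].reshape(-1,3); P=P[P[:,2]>.098]
print(len(P),cv2.minEnclosingCircle((P[:,:2]*1000).astype(np.float32)),P[:,2].max(),P.mean(0))
go(395.7,239.7,123)
"
```

```text
t 2.42 pos [396.2 238.6 189.6] rot [-8.997e+01  2.000e-02  7.426e+01] open 0.0853 F [0.1 0.3 0.4] -> shift cm [0.1  6.66 0.08] turn [0 0 0]
3527 ((396.07763671875, 240.65484619140625), 20.95203399658203) 0.10763981991053259 [0.39412998 0.24117464 0.10522996]
t 2.47 pos [395.8 239.4 190.1] rot [-8.999e+01 -1.000e-02  7.436e+01] open 0.0857 F [ 0.2 -0.1 -0.6] -> shift cm [0.02 6.71 0.02] turn [0 0 0]
```

Call:
{"method": "arm_command", "body": {
  "rows": [0.05,1.5,0,0,0,0,1,0.05,3.5,0,0,0,0,1,0.05,5.5,0,0,0,0,1,0.05,6.5,0,0,0,0,1,0.05,6.8,0,0,0,0,1,0.05,6.8,0,0,0,0,1,0.05,6.8,0,0,0,0,1,0.05,6.8,0,0,0,0,0.3,0.05,6.8,0,0,0,0,-0.3,0.05,6.8,0,0,0,0,-1,0.05,6.8,0,0,0,0,-1,0.05,6.8,0,0,0,0,-1],
  "force": 25
}}

```text
time: 3.47
ee_pos: [0.3963, 0.2402, 0.1225]
tcp_rot: [-90.0, -0.1, 74.4]
wrist_force: [-0.6, 0.5, 3.9]
opening: 0.041
```

Call:
{"method": "arm_command", "body": {
  "rows": [0,0,0,0,0,0,-1,0,0,0,0,0,0,-1,0,0,0,0,0,0,-1,0,0,0,0,0,0,-1,0,-0.5,0,0,0,0,-1,0,-1.5,0,0,0,0,-1,0,-3,0,0,0,0,-1,0,-5,0,0,0,0,-1,0,-6.5,0,0,0,0,-1,0,-7,0,0,0,0,-1,0,-7,0,0,0,0,-1,0,-7,0,0,0,0,-1],
  "force": 25
}}

```text
time: 4.47
ee_pos: [0.3959, 0.2399, 0.1915]
tcp_rot: [-90.0, 0.0, 74.4]
wrist_force: [-0.0, -0.1, -1.1]
opening: 0.0403
```

```bash
python3 -c "
from h import *
c=cam('scene','s1.png')
c=cam('scene');c=cam('wrist','w2.png')
go(531.7,140.5,192,74.4)"
```

```text
t 4.62 pos [395.6 239.8 190.8] rot [-8.993e+01  7.000e-02  7.442e+01] open 0.0406 F [-0.3  0.2 -1.7] -> shift cm [ -5.91  -0.13 -15.78] turn [-0.1  0.  -0.1]
```

View pics/s1.png

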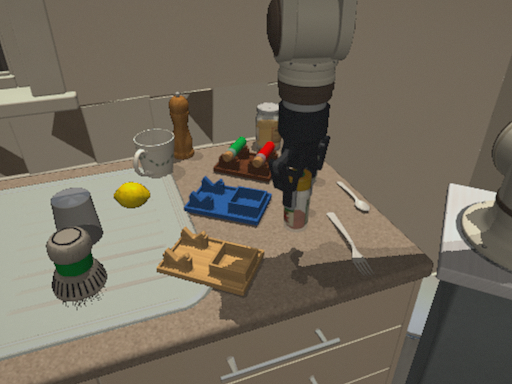

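View pics/w2.png

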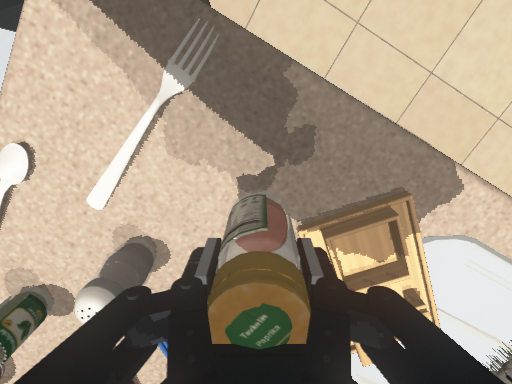

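Call:
{"method": "arm_command", "body": {
  "rows": [-0.3,0,-0.8,0,0,0,-1,-0.9,0,-2.4,0,0,0,-1,-1.7,0,-4.5,0,0,0,-1,-2.6,0,-6.8,0,0,0,-1,-3.4,0,-9.1,0,0,0,-1,-4.2,0,-11.3,0,0,0,-1,-4.9,0,-13.2,0,0,0,-1,-5.5,0,-14.7,0,0,0,-1,-5.8,0,-15.5,0,0,0,-1,-5.9,0,-15.8,0,0,0,-1,-5.9,0,-15.8,0,0,0,-1,-5.9,0,-15.8,0,0,0,-1]
}}

```text
time: 5.62
ee_pos: [0.5319, 0.1411, 0.1918]
tcp_rot: [-90.0, 0.0, 74.4]
wrist_force: [-0.4, 0.2, -2.0]
opening: 0.0408
```

```bash
python3 -c "
from h import *
cam('top','t1.png');cam('scene','s2.png');cam('wrist','w3.png')
go(531.7,140.5,133,74.4)"
```

```text
t 5.77 pos [531.8 141.3 192. ] rot [-9.000e+01 -1.000e-02  7.448e+01] open 0.0407 F [-0.   0.6 -1.8] -> shift cm [-0.08  5.9  -0.01] turn [0.  0.1 0. ]
```

View pics/s2.png

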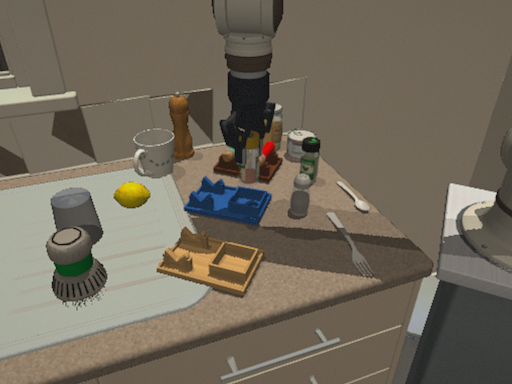

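View pics/w3.png

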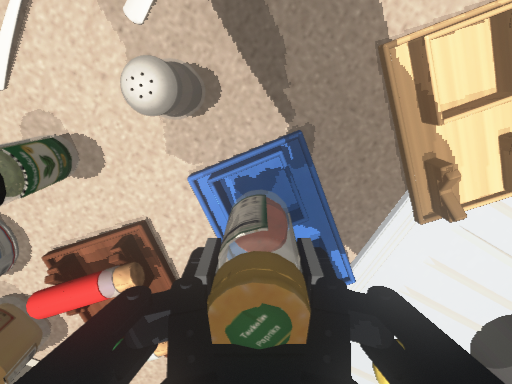

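Call:
{"method": "arm_command", "body": {
  "rows": [-0.05,0.8,0,0,0,0,-1,-0.05,2,0,0,0,0,-1,-0.05,3.2,0,0,0,0,-1,-0.05,4.2,0,0,0,0,-1,-0.05,5,0,0,0,0,-1,-0.05,5.5,0,0,0,0,-1,-0.05,5.8,0,0,0,0,-1,-0.05,6,0,0,0,0,-1,-0.05,6.05,0,0,0,0,-1,-0.05,6.05,0,0,0,0,-1,-0.05,6.05,0,0,0,0,-1,-0.05,6.05,0,0,0,0,-1]
}}

```text
time: 6.77
ee_pos: [0.5324, 0.1403, 0.1317]
tcp_rot: [-90.0, -0.0, 74.4]
wrist_force: [0.6, -0.4, -1.8]
opening: 0.0406
```

```bash
python3 -c "
from h import *
go(531.7,140.5,131,74.4)
cam('scene','s3.png');cam('wrist','w4.png')"
```

```text
t 6.77 pos [532.4 140.3 131.7] rot [-9.003e+01 -1.000e-02  7.443e+01] open 0.0406 F [ 0.6 -0.4 -1.8] -> shift cm [0.   0.07 0.07] turn [0. 0. 0.]
```

View pics/s3.png

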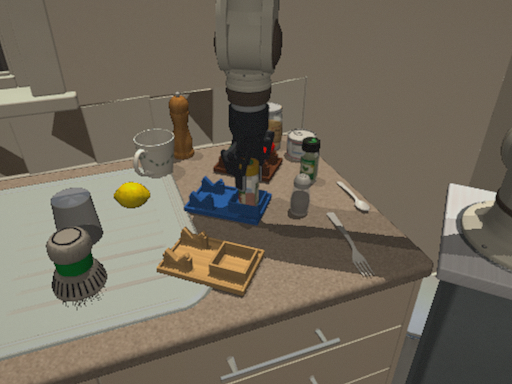

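Call:
{"method": "arm_command", "body": {
  "rows": [0,0.1,0,0,0,0,-1,0,0.15,0,0,0,0,-1,0,0.15,0,0,0,0,-1,0,0.15,0,0,0,0,0.1,0,0.15,0,0,0,0,0.3,0,0.15,0,0,0,0,0.6,0,0.15,0,0,0,0,0.8,0,0.15,0,0,0,0,1,0,0.15,0,0,0,0,1,0,0.15,0,0,0,0,1]
}}

```text
time: 7.7
ee_pos: [0.5322, 0.1403, 0.1298]
tcp_rot: [-90.0, 0.0, 74.4]
wrist_force: [-0.3, 1.0, -0.1]
opening: 0.0858
```

Call:
{"method": "arm_command", "body": {
  "rows": [0,-1,0,0,0,0,1,0,-3,0,0,0,0,1,0,-6,0,0,0,0,1,0,-8,0,0,0,0,1,0,-9.5,0,0,0,0,1,0,-10,0,0,0,0,1,0,-10,0,0,0,0,1,0,-10,0,0,0,0,1]
}}

```text
time: 8.37
ee_pos: [0.5321, 0.1402, 0.2295]
tcp_rot: [-90.0, 0.0, 74.4]
wrist_force: [0.1, 0.1, 0.3]
opening: 0.0853
```

```bash
python3 -c "
from h import *
cam('scene','s4.png');cam('wrist','w5.png')
go(643.2,-26.1,200,3.5)"
```

```text
t 8.47 pos [531.8 140.2 228.6] rot [-8.990e+01  5.000e-02  7.443e+01] open 0.0855 F [-0.3  0.6 -0.6] -> shift cm [-13.03   2.85 -15.2 ] turn [-0.  70.9 -0.1]
```

View pics/s4.png

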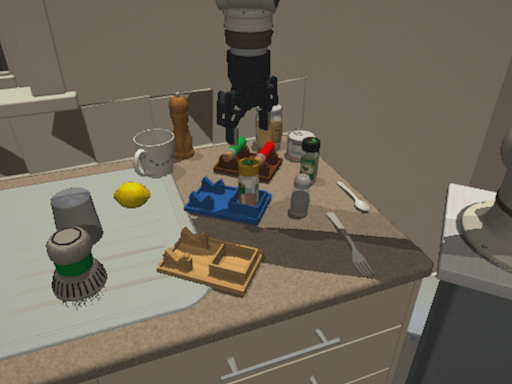

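View pics/w5.png

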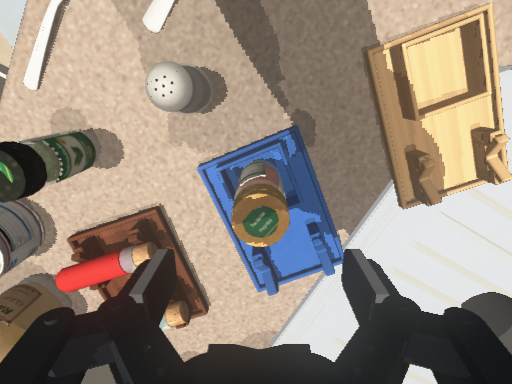

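```bash
python3 -c "
import numpy as np
W=np.load('W0.npy').reshape(-1,3)
for c in [(.643,-.026),(.568,-.03),(.622,.151),(.565,.327)]:
    d=np.hypot(W[:,0]-c[0],W[:,1]-c[1])
    for r in (.1,.14,.18,.22):
        s=(d<r)&(W[:,2]>.065)
        print(c,r,s.sum(),np.round(W[s].max(0),2) if s.any() else '',np.round(W[s].min(0),2) if s.any() else '')
"
```

```text
(0.643, -0.026) 0.1 0  
(0.643, -0.026) 0.14 8212 [0.78 0.01 0.52] [ 0.58 -0.17  0.07]
(0.643, -0.026) 0.18 21203 [0.82 0.11 0.52] [ 0.46 -0.21  0.07]
(0.643, -0.026) 0.22 27217 [0.86 0.14 0.52] [ 0.43 -0.24  0.07]
(0.568, -0.03) 0.1 27 [ 0.47 -0.01  0.11] [ 0.47 -0.04  0.07]
(0.568, -0.03) 0.14 871 [ 0.64 -0.01  0.11] [ 0.43 -0.17  0.07]
(0.568, -0.03) 0.18 2158 [0.73 0.1  0.16] [ 0.43 -0.2   0.07]
(0.568, -0.03) 0.22 22364 [0.79 0.12 0.52] [ 0.41 -0.25  0.07]
(0.622, 0.151) 0.1 0  
(0.622, 0.151) 0.14 0  
(0.622, 0.151) 0.18 231 [0.8  0.16 0.1 ] [0.75 0.05 0.07]
(0.622, 0.151) 0.22 715 [0.84 0.16 0.16] [ 0.41 -0.01  0.07]
(0.565, 0.327) 0.1 0  
(0.565, 0.327) 0.14 0  
(0.565, 0.327) 0.18 507 [0.7  0.48 0.12] [0.4  0.23 0.07]
(0.565, 0.327) 0.22 1440 [0.78 0.5  0.12] [0.38 0.22 0.07]
```

Call:
{"method": "arm_command", "body": {
  "rows": [-0.6,0.1,-0.7,0,4,0,0.9,-1.8,0.4,-2.1,0,10,0,0.6,-3.3,0.7,-3.9,0,17,0,0.5,-5,1.1,-5.8,0,24,0,0.4,-6.7,1.5,-7.8,0,31,0,0.35,-8.4,1.8,-9.8,0,38,0,0.35,-10,2.2,-11.7,0,45,0,0.35,-11.4,2.5,-13.3,0,52,0,0.35,-12.4,2.7,-14.5,0,58,0,0.35,-12.9,2.8,-15,0,64,0,0.35,-13,2.85,-15.2,0,69,0,0.35,-13,2.85,-15.2,0,70.9,0,0.35]
}}

```text
time: 9.47
ee_pos: [0.6436, -0.0266, 0.1994]
tcp_rot: [-90.0, 0.2, 3.2]
wrist_force: [0.3, -0.4, -0.3]
opening: 0.0577
```

Call:
{"method": "arm_command", "body": {
  "rows": [0,0,0,0,0,0,0.35,0,0,0,0,0,0,0.35,0,0,0,0,0,0,0.35]
}}

```text
time: 9.72
ee_pos: [0.6435, -0.0257, 0.2008]
tcp_rot: [-90.0, 0.1, 3.6]
wrist_force: [0.2, -1.0, -0.4]
opening: 0.0581
```

```bash
python3 -c "
from h import *
c=cam('wrist','w6.png');W=cloud(c);np.save('Ww6.npy',W)
go(643.2,-26.1,96,3.5)"
```

```text
t 9.77 pos [643.5 -25.6 201. ] rot [-9.00e+01  3.00e-02  3.61e+00] open 0.0575 F [-1.3  0.  -0.7] -> shift cm [-0.03 10.5  -0.05] turn [-0.   0.1 -0. ]
```

View pics/w6.png

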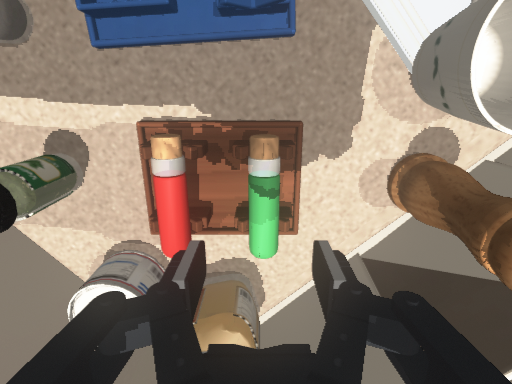

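```bash
python3 -c "
import numpy as np
W=np.load('W0.npy').reshape(-1,3); W=W[W[:,2]>.2]
for z in (.22,.3,.4,.5):
    P=W[abs(W[:,2]-z)<.01][:,:2]; P=P[np.hypot(P[:,0]-.643,P[:,1]+.026)<.4]
    if len(P)<5: continue
    c=P.mean(0);u,s,v=np.linalg.svd(P-c,full_matrices=False);n=v[1]; print(z,len(P),c,n,s[1]/len(P)**.5,[round(float(abs((np.array(q)-c)@n)),3) for q in [(.643,-.026),(.568,-.03)]], np.hypot(P[:,0]-.643,P[:,1]+.026).min())
"
python3 - <<'E'
import sys; sys.path.insert(0,'.')
import numpy as np,cv2
W=np.load('Ww6.npy')
for k,(a,b,c,d) in dict(green=(243,285,132,262),red=(150,194,132,262)).items():
    P=W[c:d,a:b].reshape(-1,3);P=P[P[:,2]>.0475]
    q=P[:,:2]*1000; v=cv2.fitLine(q.astype(np.float32),cv2.DIST_HUBER,0,.01,.01).ravel()
    dd=v[:2]*np.sign(v[1]); t=(q-v[2:])@dd; a=np.percentile(t,[.2,99.8])
    print(k,len(P),np.percentile(P[:,2],97),np.degrees(np.arctan2(dd[1],dd[0])),np.ptp(a),v[2:]+dd*a.mean())
E
```

```text
0.22 1712 [ 0.70778498 -0.15116627] [-0.70728025  0.70693327] 0.0007093099382181536 [0.134, 0.185] 0.13255825047607844
0.3 1809 [ 0.7093227  -0.14993245] [-0.70723933  0.7069742 ] 0.0007260575636481105 [0.135, 0.185] 0.13330639245985929
0.4 1628 [ 0.709744   -0.14985231] [-0.7077163   0.70649673] 0.0007371774387674593 [0.135, 0.185] 0.13297091246765053
0.5 578 [ 0.70812851 -0.15191917] [ 0.70692804 -0.70728547] 0.0007813764280385219 [0.135, 0.185] 0.13398818227038156
green 3531 0.057249755868495025 93.416405 101.91867665303663 [646.46321111 -24.6597503 ]
red 3740 0.14910194406458788 92.8362 99.64144336742521 [573.83588759 -27.89873844]
```

Call:
{"method": "arm_command", "body": {
  "rows": [0.1,2,0,0,0,0,0.35,0.1,4.5,0,0,0,0,0.35,0.1,6.5,0,0,0,0,0.35,0.1,8.5,0,0,0,0,0.35,0.1,9.7,0,0,0,0,0.35,0.1,10.3,0,0,0,0,0.35,0.1,10.5,0,0,0,0,0.35,0.1,10.5,0,0,0,0,0.35,0.1,10.5,0,0,0,0,0.35],
  "force": 30
}}

```text
time: 10.52
ee_pos: [0.6453, -0.0257, 0.0977]
tcp_rot: [-90.0, -0.1, 3.5]
wrist_force: [-0.1, 1.8, 0.1]
opening: 0.0579
```

```bash
python3 -c "
from h import *
c=cam('wrist','w7.png')
go(645,-25.5,96,3.5)"
```

```text
t 10.57 pos [645.3 -25.7  97.8] rot [-90.01  -0.11   3.54] open 0.0576 F [ 0.3 -0.3  0.1] -> shift cm [-0.03  0.18  0.02] turn [0.  0.  0.1]
```

View pics/w7.png

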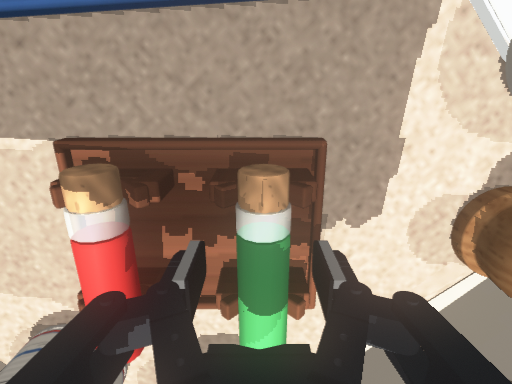

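Call:
{"method": "arm_command", "body": {
  "rows": [0,0.1,0,0,0,0,0.1,0,0.1,0,0,0,0,-0.1,0,0.1,0,0,0,0,-0.3,0,0.1,0,0,0,0,-0.5,0,0.1,0,0,0,0,-1,0,0.1,0,0,0,0,-1,0,0.1,0,0,0,0,-1,0,0.1,0,0,0,0,-1,0,0.1,0,0,0,0,-1,0,0.1,0,0,0,0,-1],
  "force": 30
}}

```text
time: 11.4
ee_pos: [0.6465, -0.0256, 0.0969]
tcp_rot: [-90.0, -0.3, 3.5]
wrist_force: [7.9, 0.4, 2.0]
opening: 0.0251
```

Call:
{"method": "arm_command", "body": {
  "rows": [0,-0.3,0,0,0,0,-1,0,-1,0,0,0,0,-1,0,-2,0,0,0,0,-1,0,-3.2,0,0,0,0,-1,0,-4.5,0,0,0,0,-1,0,-6,0,0,0,0,-1,0,-7.5,0,0,0,0,-1,0,-9,0,0,0,0,-1,0,-10,0,0,0,0,-1,0,-10.5,0,0,0,0,-1,0,-10.5,0,0,0,0,-1,0,-10.5,0,0,0,0,-1]
}}

```text
time: 12.4
ee_pos: [0.6447, -0.0257, 0.2003]
tcp_rot: [-90.0, 0.0, 3.5]
wrist_force: [0.0, -0.8, 0.3]
opening: 0.0247
```

```bash
python3 -c "
from h import *
c=cam('wrist','w8.png');c=cam('scene','s5.png')
go(622.4,151.5,200,6.9)"
```

```text
t 12.5 pos [644.4 -25.7 199.4] rot [-89.99   0.09   3.53] open 0.0249 F [-0.5 -0.3 -0.4] -> shift cm [-1.11 -0.06 17.82] turn [-0.  -3.4 -0.1]
```

View pics/w8.png

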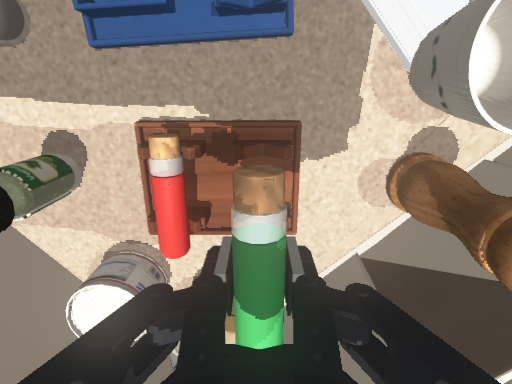

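View pics/s5.png

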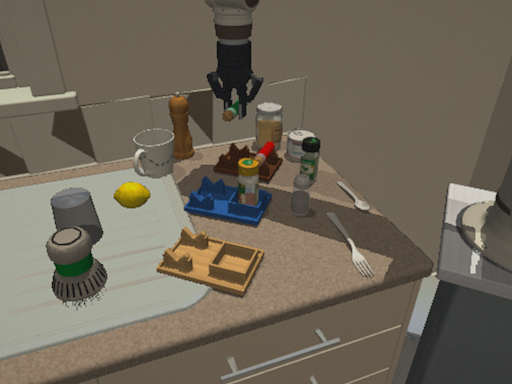

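Call:
{"method": "arm_command", "body": {
  "rows": [-0.1,0,0.8,0,-0.2,0,-1,-0.2,0,2.4,0,-0.5,0,-1,-0.3,0,4.6,0,-0.9,0,-1,-0.4,0,7,0,-1.3,0,-1,-0.5,0,9.5,0,-1.8,0,-1,-0.7,0,12,0,-2.3,0,-1,-0.8,0,14.2,0,-2.7,0,-1,-0.9,0,16,0,-3,0,-1,-1,0,17.2,0,-3.3,0,-1,-1,0,17.7,0,-3.4,0,-1,-1,0,17.8,0,-3.4,0,-1,-1,0,17.8,0,-3.4,0,-1]
}}

```text
time: 13.5
ee_pos: [0.6237, 0.1514, 0.2003]
tcp_rot: [-90.0, 0.0, 6.9]
wrist_force: [-0.1, -1.0, -1.5]
opening: 0.0251
```

Call:
{"method": "arm_command", "body": {
  "rows": [0,0,0,0,0,0,-1,0,0,0,0,0,0,-1,0,0,0,0,0,0,-1]
}}

```text
time: 13.75
ee_pos: [0.624, 0.1505, 0.2004]
tcp_rot: [-90.0, -0.0, 6.9]
wrist_force: [0.8, -0.6, 0.3]
opening: 0.0248
```

Run:
```python
from h import *
c=cam('wrist','w9.png');W=cloud(c)
go(623.5,151.5,100,6.9)
W=W.reshape(-1,3);W=W[~np.isnan(W[:,0])]
th=np.deg2rad(6.88);R=np.array([[np.cos(th),-np.sin(th)],[np.sin(th),np.cos(th)]])
L=(W[:,:2]*1000-[575.4,145.8])@R
for y0 in (-32,32):
    s=(abs(L[:,1]-y0)<3)&(W[:,2]<.05)&(W[:,2]>-.01)&(L[:,0]>15)&(L[:,0]<95)
    b=np.round(L[s,0]/2)*2
    print(y0,[(int(k),int(round(1000*np.median(W[s,2][b==k])))) for k in np.unique(b)])
s=(W[:,2]>.011)&(W[:,2]<.05)&(abs(L[:,0])<95)&(abs(L[:,1])<65)
print('ranges',np.percentile(L[s],[.3,99.7],axis=0))
```

```text
t 13.8 pos [623.9 150.6 200.4] rot [-90.    -0.     6.86] open 0.0254 F [ 0.6  0.2 -0.3] -> shift cm [-0.03 10.04  0.1 ] turn [ 0. -0.  0.]
-32 [(16, 9), (18, 9), (20, 9), (72, 41), (74, 35), (76, 34), (78, 16), (80, 16), (82, 15), (84, 0), (86, 0), (88, 0), (90, 0), (92, 0), (94, 0)]
32 [(16, 9), (18, 9), (20, 9), (22, 9), (24, 35), (26, 35), (28, 40), (30, 42), (32, 43), (34, 42), (36, 40), (38, 38), (40, 35), (42, 34), (44, 32), (46, 30), (48, 27), (50, 27), (52, 27), (54, 30), (56, 32), (58, 33), (60, 35), (62, 38), (64, 40), (66, 41), (68, 43), (70, 43), (72, 40), (74, 35), (76, 34), (78, 15), (80, 16), (82, 15), (84, 0), (86, 0), (88, 1), (90, 3), (92, 3), (94, 3)]
ranges [[-78.52874793 -52.73083478]
 [ 81.77471927  54.20727172]]
```

View pics/w9.png

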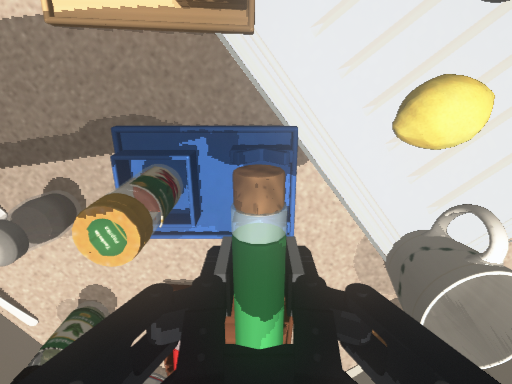

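Call:
{"method": "arm_command", "body": {
  "rows": [0.08,1,0.1,0,0,0,-1,0.08,2.5,0.1,0,0,0,-1,0.08,4.3,0.1,0,0,0,-1,0.08,6,0.1,0,0,0,-1,0.08,7.5,0.1,0,0,0,-1,0.08,8.6,0.1,0,0,0,-1,0.08,9.3,0.1,0,0,0,-1,0.08,9.7,0.1,0,0,0,-1,0.08,9.9,0.1,0,0,0,-1,0.08,10,0.1,0,0,0,-1,0.08,10,0.1,0,0,0,-1,0.08,10,0.1,0,0,0,-1]
}}

```text
time: 14.8
ee_pos: [0.6248, 0.1525, 0.1011]
tcp_rot: [-90.0, -0.1, 6.9]
wrist_force: [-0.3, -0.3, -0.6]
opening: 0.0249
```

Call:
{"method": "arm_command", "body": {
  "rows": [0,0.1,0,0,0,0,-1,0,0.2,0,0,0,0,-1,0,0.3,0,0,0,0,-1,0,0.3,0,0,0,0,-1,0,0.3,0,0,0,0,-1,0,0.3,0,0,0,0,-1]
}}

```text
time: 15.3
ee_pos: [0.6247, 0.1525, 0.0976]
tcp_rot: [-90.0, -0.0, 6.9]
wrist_force: [1.1, 0.4, 0.0]
opening: 0.0253
```

Run:
```python
from h import *
cam('scene','s6.png');cam('wrist','w10.png');go(624.5,151.5,97,6.9)
```

```text
t 15.4 pos [624.7 152.5  97.6] rot [-9.00e+01 -3.00e-02  6.92e+00] open 0.025 F [1.7 0.8 1.1] -> shift cm [-0.03  0.06 -0.09] turn [-0.  0.  0.]
```

View pics/w10.png

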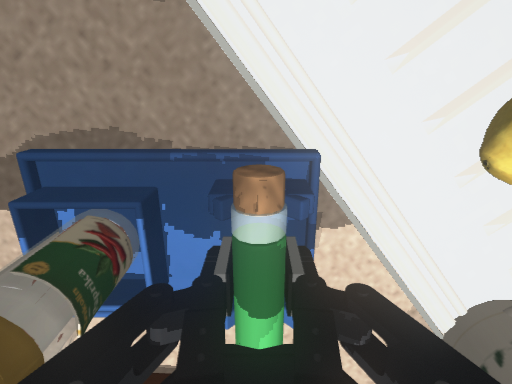

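View pics/s6.png

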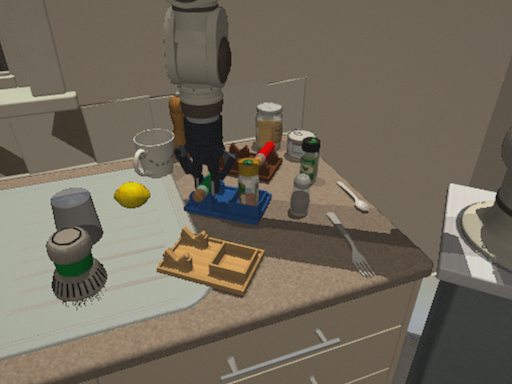

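Call:
{"method": "arm_command", "body": {
  "rows": [0,0,-0.05,0,0,0,-1,0,0.1,-0.05,0,0,0,-1,0,0.1,-0.05,0,0,0,-1,0,0.1,-0.05,0,0,0,-0.5,0,0.1,-0.05,0,0,0,-0.35,0,0.1,-0.05,0,0,0,-0.2,0,0.1,-0.05,0,0,0,0,0,0.1,-0.05,0,0,0,0.2,0,0.1,-0.05,0,0,0,0.2,0,0.1,-0.05,0,0,0,0.2]
}}

```text
time: 16.23
ee_pos: [0.6243, 0.1519, 0.0961]
tcp_rot: [-90.0, 0.0, 6.9]
wrist_force: [0.4, 0.0, -1.0]
opening: 0.0512
```

Call:
{"method": "arm_command", "body": {
  "rows": [0,-0.5,0,0,0,0,0.2,0,-2,0,0,0,0,0.2,0,-4,0,0,0,0,0.2,0,-7,0,0,0,0,0.3,0,-9.5,0,0,0,0,0.5,0,-11,0,0,0,0,0.5,0,-11,0,0,0,0,0.5,0,-11,0,0,0,0,0.5,0,-11,0,0,0,0,0.5,0,-11,0,0,0,0,0.5]
}}

```text
time: 17.07
ee_pos: [0.6241, 0.1518, 0.2049]
tcp_rot: [-90.0, 0.1, 6.9]
wrist_force: [-1.4, 0.1, -0.2]
opening: 0.0638
```

Run:
```python
from h import *
cam('scene','s7.png');c=cam('wrist','w11.png');np.save('W11.npy',cloud(c));go(429,101.5,200,74.4)
```

```text
t 17.17 pos [624.1 151.8 205. ] rot [-90.02   0.12   6.93] open 0.0642 F [-0.6 -0.2 -0.4] -> shift cm [-19.98   0.55  -2.64] turn [ -0.1 -67.5  -0.1]
```

View pics/w11.png

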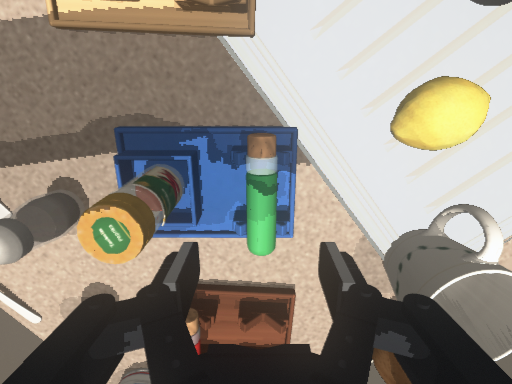

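View pics/s7.png

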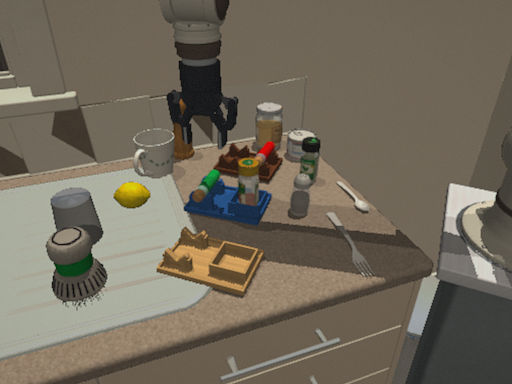

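Run:
```python
from h import *
W0=np.load('W11.npy')
W=W0.reshape(-1,3);W=W[~np.isnan(W[:,0])]
th=np.deg2rad(6.88);R=np.array([[np.cos(th),-np.sin(th)],[np.sin(th),np.cos(th)]])
L=(W[:,:2]*1000-[575.4,145.8])@R
s=(W[:,2]>.0475)&(W[:,2]<.06)&(abs(L[:,0]-50)<16)&(abs(L[:,1])<70); print('tube',np.percentile(L[s],[.2,50,99.8],axis=0),np.percentile(W[s,2],97))
s=(W[:,2]>.012)&(W[:,2]<.02)&(abs(L[:,0])<95)&(abs(L[:,1])<65); print('rim',np.percentile(L[s],[.2,99.8],axis=0))
for x0 in (25,70):
    s=(W[:,2]>.034)&(W[:,2]<.046)&(abs(L[:,0]-x0)<8)&(abs(L[:,1])<45); print('vb',np.percentile(L[s],[1,99],axis=0)[:,1])
```

```text
tube [[ 37.9875133  -49.37095512]
 [ 50.02286761   6.44185996]
 [ 62.40986437  52.27964237]] 0.05732137180562427
rim [[-79.05880301 -53.33238264]
 [ 81.96435338  54.23518116]]
vb [-36.42884241  37.39672749]
vb [-36.40912473  37.39009738]
```

Call:
{"method": "arm_command", "body": {
  "rows": [-0.7,-1,-0.1,0,-4,0,1,-2.5,-1.8,-0.3,0,-10,0,1,-5,-2,-0.6,0,-17,0,1,-7.5,-2,-1,0,-24,0,1,-10,-2,-1.3,0,-31,0,1,-12.5,-2,-1.6,0,-38,0,1,-15,-2,-2,0,-45,0,1,-17.2,-1.2,-2.3,0,-52,0,1,-18.8,-0.4,-2.5,0,-58,0,1,-19.7,0.3,-2.6,0,-63,0,1,-20,0.5,-2.6,0,-67,0,1,-20,0.5,-2.6,0,-67.5,0,1],
  "force": 25
}}

```text
time: 18.17
ee_pos: [0.428, 0.1017, 0.2005]
tcp_rot: [-89.9, 0.0, 74.6]
wrist_force: [0.6, 0.1, 0.3]
opening: 0.0856
```

Call:
{"method": "arm_command", "body": {
  "rows": [0,0,0,0,0,0,1,0,0,0,0,0,0,1,0,0,0,0,0,0,1]
}}

```text
time: 18.42
ee_pos: [0.4295, 0.1021, 0.2015]
tcp_rot: [-90.0, -0.0, 74.3]
wrist_force: [0.3, -0.1, -0.2]
opening: 0.0853
```

Run:
```python
from h import *
c=cam('wrist','w12.png');W=cloud(c)
r=models.search_frame('salt_centre','wrist')[:1];print(r)
P=W.reshape(-1,3);P=P[(np.hypot(P[:,0]-.429,P[:,1]-.1015)<.035)&(P[:,2]>.055)]
for z in (.06,.07,.08): 
    q=P[abs(P[:,2]-z)<.005]; print(z,len(q),q.mean(0) if len(q) else '')
q=P[P[:,2]>.078];print(cv2.minEnclosingCircle((q[:,:2]*1000).astype(np.float32)),P[:,2].max())
go(429,101.5,108,74.4)
```

```text
[{'extent': [262.1, 202.6, 48.5, 75.8], 'conf': 0.91}]
0.06 214 [0.4186097  0.10613888 0.05918637]
0.07 122 [0.416523   0.10514582 0.07040839]
0.08 696 [0.42291514 0.10360961 0.08103062]
((415.40093994140625, 104.91258239746094), 31.851770401000977) 0.222881541485804
t 18.52 pos [429.4 102.1 201.4] rot [-90.     0.    74.37] open 0.0854 F [-0.   0.3 -0.9] -> shift cm [-0.07  9.34  0.02] turn [-0. -0. -0.]
```

View pics/w12.png

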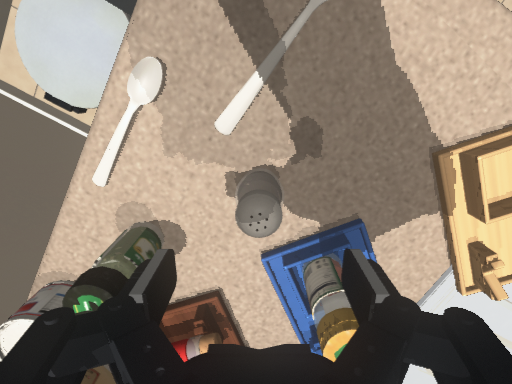

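Call:
{"method": "arm_command", "body": {
  "rows": [-0.05,1.5,0,0,0,0,1,-0.05,4,0,0,0,0,1,-0.05,6.5,0,0,0,0,1,-0.05,8.3,0,0,0,0,1,-0.05,9.1,0,0,0,0,1,-0.05,9.3,0,0,0,0,1,-0.05,9.3,0,0,0,0,1,-0.05,9.3,0,0,0,0,0.7,-0.05,9.3,0,0,0,0,0.3,-0.05,9.3,0,0,0,0,-0.1,-0.05,9.3,0,0,0,0,-0.5,-0.05,9.3,0,0,0,0,-1],
  "force": 25
}}

```text
time: 19.52
ee_pos: [0.4294, 0.1017, 0.1093]
tcp_rot: [-90.1, -0.1, 74.4]
wrist_force: [0.0, 1.4, 4.4]
opening: 0.038
```

Call:
{"method": "arm_command", "body": {
  "rows": [0,0,0,0,0,0,-1,0,0,0,0,0,0,-1,0,0,0,0,0,0,-1,0,0,0,0,0,0,-1]
}}

```text
time: 19.85
ee_pos: [0.4295, 0.1017, 0.1093]
tcp_rot: [-90.1, -0.1, 74.4]
wrist_force: [-0.4, 0.8, 4.5]
opening: 0.0379
```

Call:
{"method": "arm_command", "body": {
  "rows": [0,-0.5,0,0,0,0,-1,0,-1.5,0,0,0,0,-1,0,-3,0,0,0,0,-1,0,-5,0,0,0,0,-1,0,-7.2,0,0,0,0,-1,0,-9.4,0,0,0,0,-1,0,-11,0,0,0,0,-1,0,-11.8,0,0,0,0,-1,0,-12,0,0,0,0,-1,0,-12,0,0,0,0,-1,0,-12,0,0,0,0,-1]
}}

```text
time: 20.77
ee_pos: [0.4287, 0.1015, 0.2275]
tcp_rot: [-89.9, 0.0, 74.4]
wrist_force: [-0.6, 0.2, -1.7]
opening: 0.0377
```

Run:
```python
from h import *
c=cam('wrist','w13.png')
go(474.5,320.5,229,74.4)
```

```text
t 20.82 pos [428.6 101.4 227.3] rot [-8.991e+01  5.000e-02  7.443e+01] open 0.0377 F [-0.2  0.8 -1.3] -> shift cm [22.33 -0.19  1.46] turn [-0.1  0.  -0. ]
```

View pics/w13.png

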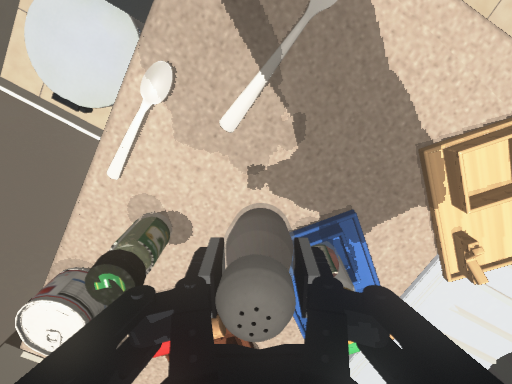

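Run:
```python
from h import *
c=cam('scene');im=c['pixels']
cv2.imwrite('pics/s8.png',cv2.resize(im[30:230,220:400],None,fx=3.3,fy=3,interpolation=cv2.INTER_CUBIC))
c=cam('wrist');W=cloud(c);T=np.array(c['world_from_camera'])
s=sensors.get_obs();from scipy.spatial.transform import Rotation as Ro
R=Ro.from_euler('xyz',s['tcp_rot'],degrees=True)
P=W[205:340,215:300].reshape(-1,3);L=R.inv().apply(P-np.array(s['ee_pos']))*1000
b=np.round(L[:,1]/5)*5
for k in np.unique(b[(b>0)&(b<140)]):
    q=L[b==k]; print(k,len(q),'x',np.round(np.percentile(q[:,0],[2,98]),1),'z',np.round(np.percentile(q[:,2],[2,50,98]),1))
```

```text
20.0 1813 x [-11.    8.3] z [-9.1  0.8  9.5]
25.0 1611 x [-15.3  12.1] z [-8.1  8.4 13.6]
30.0 1137 x [-17.9  14.5] z [-3.4 12.1 16.2]
35.0 466 x [-19.2  13.5] z [-8.  14.2 16.6]
40.0 429 x [-19.2  14.4] z [ 1.3 13.5 16.1]
45.0 385 x [-19.4  18.8] z [-8.  12.3 15.6]
50.0 628 x [-19.7  18.8] z [-5.9 11.8 15.9]
55.0 593 x [-20.4  18.9] z [-4.8 12.  16.4]
60.0 546 x [-21.1  19.3] z [-4.4 12.3 17.2]
65.0 506 x [-21.6  19.8] z [-4.5 13.5 17.8]
70.0 407 x [-19.   18.8] z [ 5.5 15.3 18.4]
75.0 329 x [-18.7  18.5] z [ 6.9 16.6 19. ]
80.0 248 x [-18.7  18.8] z [ 7.6 16.8 19.4]
85.0 143 x [-16.4  17.7] z [ 9.  17.4 19. ]
90.0 108 x [-15.5  17.5] z [ 8.8 16.6 18.5]
95.0 98 x [-14.1  17.7] z [ 7.9 16.4 18. ]
100.0 88 x [-12.7  16.2] z [ 9.6 15.3 17.2]
105.0 42 x [-14.8  17.2] z [ 6.3 13.5 15.8]
110.0 1 x [-13.7 -13.7] z [9.1 9.1 9.1]
```

View pics/s8.png

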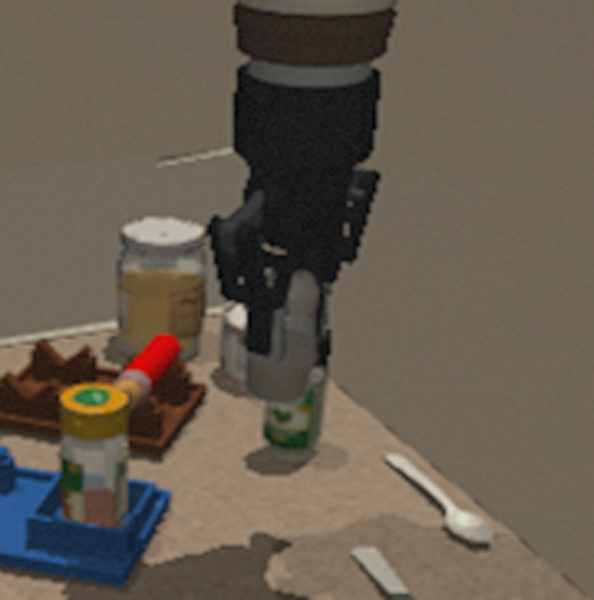

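Call:
{"method": "arm_command", "body": {
  "rows": [0.8,0,0,0,0,0,-1,2.4,0,0.1,0,0,0,-1,4.6,0,0.3,0,0,0,-1,7.2,0,0.4,0,0,0,-1,10,0,0.6,0,0,0,-1,12.8,0,0.8,0,0,0,-1,15.6,0,1,0,0,0,-1,18,0,1.1,0,0,0,-1,20,0,1.2,0,0,0,-1,21.5,0,1.3,0,0,0,-1,22.2,0,1.4,0,0,0,-1,22.3,0,1.4,0,0,0,-1]
}}

```text
time: 21.92
ee_pos: [0.4751, 0.3214, 0.2275]
tcp_rot: [-89.9, 0.0, 74.5]
wrist_force: [0.3, -0.8, -1.4]
opening: 0.0379
```

Call:
{"method": "arm_command", "body": {
  "rows": [0,0,0,0,0,0,-1,0,0,0,0,0,0,-1,0,0,0,0,0,0,-1]
}}

```text
time: 22.17
ee_pos: [0.4753, 0.3193, 0.2286]
tcp_rot: [-90.0, -0.0, 74.4]
wrist_force: [-1.0, -0.1, -2.0]
opening: 0.038
```

Run:
```python
from h import *
c=cam('wrist','w14.png');W=cloud(c)
go(475.5,320.5,119,74.4)
W=W.reshape(-1,3);W=W[~np.isnan(W[:,0])]
th=np.deg2rad(4.44);R=np.array([[np.cos(th),-np.sin(th)],[np.sin(th),np.cos(th)]])
L=(W[:,:2]*1000-[518,323.4])@R
s=(W[:,2]>.03)&(W[:,2]<.037)&(L[:,0]<0)&(L[:,0]>-90)&(abs(L[:,1])<50); print('pocket walls',np.percentile(L[s],[1,99],axis=0),s.sum())
s=(W[:,2]>.03)&(W[:,2]<.046)&(L[:,0]>15)&(L[:,0]<90)&(abs(L[:,1])<50); print('vb',np.percentile(L[s],[1,99],axis=0),s.sum())
for y0 in (-32,32):
    s=(abs(L[:,1]-y0)<3)&(W[:,2]<.05)&(W[:,2]>-.01)&(L[:,0]>15)&(L[:,0]<95)
    b=np.round(L[s,0]/3)*3
    print(y0,[(int(k),int(round(1000*np.median(W[s,2][b==k])))) for k in np.unique(b)])
```

```text
t 22.22 pos [475.3 319.4 228.6] rot [-9.001e+01 -1.000e-02  7.438e+01] open 0.038 F [ 0.2  0.2 -1.2] -> shift cm [ 0.11 10.96  0.02] turn [ 0. -0.  0.]
pocket walls [[-74.78683169 -32.72289993]
 [ -9.53122819  32.77555739]] 920
vb [[23.80238574 26.819106  ]
 [58.47885195 37.61800772]] 177
-32 []
32 [(15, 10), (18, 9), (21, 9), (24, 23), (27, 36), (30, 41), (33, 44), (36, 41), (39, 36), (42, 34)]
```

View pics/w14.png

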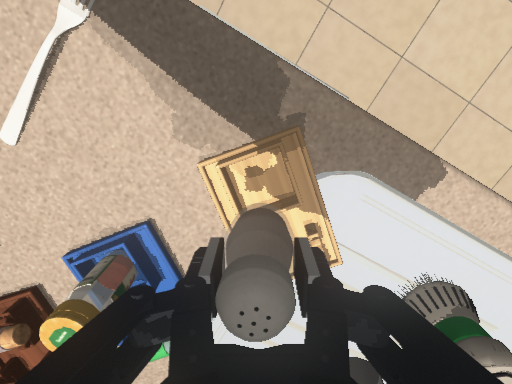

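Call:
{"method": "arm_command", "body": {
  "rows": [0.1,1,0,0,0,0,-1,0.1,2.6,0,0,0,0,-1,0.1,4.5,0,0,0,0,-1,0.1,6.3,0,0,0,0,-1,0.1,7.8,0,0,0,0,-1,0.1,9,0,0,0,0,-1,0.1,9.8,0,0,0,0,-1,0.1,10.3,0,0,0,0,-1,0.1,10.6,0,0,0,0,-1,0.1,10.8,0,0,0,0,-1,0.1,10.8,0,0,0,0,-1,0.1,10.8,0,0,0,0,-1]
}}

```text
time: 23.22
ee_pos: [0.4758, 0.3212, 0.121]
tcp_rot: [-90.0, -0.0, 74.4]
wrist_force: [-0.3, 0.2, -1.2]
opening: 0.0379
```

Call:
{"method": "arm_command", "body": {
  "rows": [0,0.05,0,0,0,0,-1,0,0.1,0,0,0,0,-1,0,0.1,0,0,0,0,-1,0,0.1,0,0,0,0,-1]
}}

```text
time: 23.55
ee_pos: [0.4756, 0.3211, 0.1195]
tcp_rot: [-90.0, -0.0, 74.4]
wrist_force: [0.3, -0.3, -1.1]
opening: 0.038
```

Run:
```python
from h import *
go(475.5,320.5,119,74.4);cam('scene','s9.png')
```

```text
t 23.55 pos [475.6 321.1 119.5] rot [-9.000e+01 -1.000e-02  7.443e+01] open 0.038 F [ 0.3 -0.3 -1.1] -> shift cm [-0.06  0.05 -0.  ] turn [0. 0. 0.]
```

View pics/s9.png

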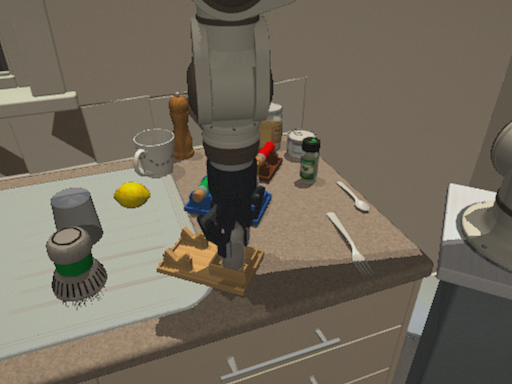

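Lower until contact shows, then release.

Call:
{"method": "arm_command", "body": {
  "rows": [0,0.1,0,0,0,0,-1,0,0.15,0,0,0,0,-1,0,0.15,0,0,0,0,-1,0,0.15,0,0,0,0,-1]
}}

```text
time: 23.93
ee_pos: [0.4758, 0.3212, 0.1184]
tcp_rot: [-90.0, -0.0, 74.4]
wrist_force: [-1.5, -0.1, 5.0]
opening: 0.038
```

Contact (about 6 N up).

Call:
{"method": "arm_command", "body": {
  "rows": [0,0,0,0,0,0,-0.1,0,0,0,0,0,0,0,0,0,0,0,0,0,0.2,0,0,0,0,0,0,0.5,0,0,0,0,0,0,0.8,0,0,0,0,0,0,1,0,0,0,0,0,0,1,0,0,0,0,0,0,1,0,0,0,0,0,0,1]
}}

```text
time: 24.68
ee_pos: [0.4756, 0.3211, 0.1179]
tcp_rot: [-90.0, 0.0, 74.4]
wrist_force: [0.1, 0.3, 0.4]
opening: 0.0856
```

Call:
{"method": "arm_command", "body": {
  "rows": [0,-1,0,0,0,0,1,0,-3,0,0,0,0,1,0,-6,0,0,0,0,1,0,-9,0,0,0,0,1,0,-10.7,0,0,0,0,1,0,-11,0,0,0,0,1,0,-11,0,0,0,0,1,0,-11,0,0,0,0,1,0,-11,0,0,0,0,1]
}}

```text
time: 25.43
ee_pos: [0.4752, 0.3208, 0.2265]
tcp_rot: [-89.9, 0.1, 74.4]
wrist_force: [-0.3, 0.4, 0.7]
opening: 0.0855
```

Run:
```python
from h import *
go(572,-29.5,220,3.5);cam('scene','s10.png');cam('wrist','w15.png')
```

```text
t 25.43 pos [475.2 320.8 226.5] rot [-89.92   0.09  74.43] open 0.0855 F [-0.3  0.4  0.7] -> shift cm [-31.15   0.67 -18.73] turn [-0.  70.9 -0.1]
```

View pics/s10.png

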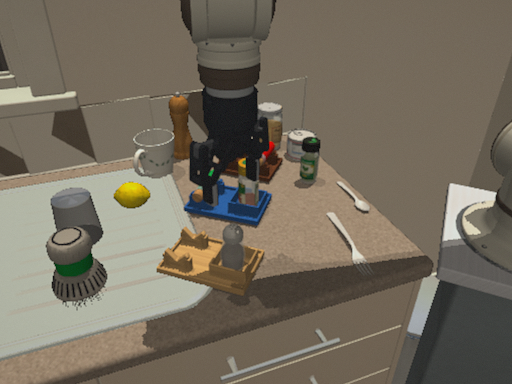

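View pics/w15.png

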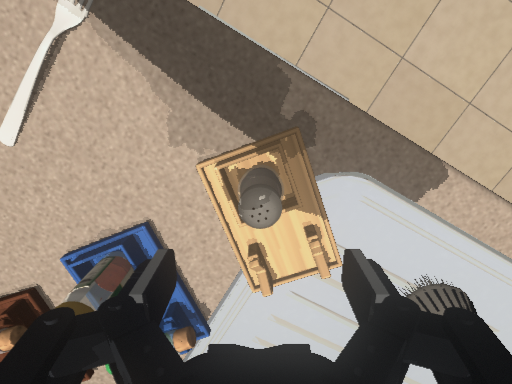

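Call:
{"method": "arm_command", "body": {
  "rows": [-1.2,0,-0.7,0,3,0,1,-4,0.1,-2.4,0,9,0,0.8,-7.5,0.2,-4.5,0,16,0,0.5,-11,0.3,-6.6,0,23,0,0.35,-14.5,0.3,-8.7,0,30,0,0.35,-18,0.4,-10.8,0,37,0,0.35,-21.5,0.5,-12.9,0,44,0,0.35,-25,0.5,-15,0,51,0,0.35,-28,0.6,-16.9,0,57,0,0.35,-30.3,0.7,-18.2,0,63,0,0.35,-31.1,0.7,-18.7,0,69,0,0.35,-31.1,0.7,-18.7,0,70.9,0,0.35],
  "force": 30
}}

```text
time: 26.53
ee_pos: [0.5724, -0.0313, 0.2196]
tcp_rot: [-90.0, 0.1, 3.0]
wrist_force: [0.1, 1.2, 0.1]
opening: 0.0575
```

Call:
{"method": "arm_command", "body": {
  "rows": [0,0,0,0,0,0,0.35,0,0,0,0,0,0,0.35,0,0,0,0,0,0,0.35,0,0,0,0,0,0,0.35]
}}

```text
time: 26.87
ee_pos: [0.5721, -0.0282, 0.2207]
tcp_rot: [-90.0, 0.0, 3.6]
wrist_force: [-0.2, 0.1, -0.4]
opening: 0.0577
```

Run:
```python
from h import *
c=cam('wrist','w16.png');W=cloud(c).reshape(-1,3);W=W[~np.isnan(W[:,0])]
P=W[(abs(W[:,0]-.571)<.02)&(abs(W[:,1]+.03)<.07)&(W[:,2]>.0475)&(W[:,2]<.062)]
q=P[:,:2]*1000; v=cv2.fitLine(q.astype(np.float32),cv2.DIST_HUBER,0,.01,.01).ravel()
dd=v[:2]*np.sign(v[1]); t=(q-v[2:])@dd; a=np.percentile(t,[.2,99.8])
print(len(P),np.percentile(P[:,2],97),np.degrees(np.arctan2(dd[1],dd[0])),np.ptp(a),v[2:]+dd*a.mean())
go(572,-29.5,96.5,3.5)
```

```text
3029 0.05730609992510344 93.50531 102.11363298275963 [570.94478437 -29.26715737]
t 26.92 pos [572.2 -28.2 220.8] rot [-90.     0.     3.62] open 0.0578 F [-0.  -0.1 -0.4] -> shift cm [-0.03 12.43 -0.13] turn [-0.   0.1 -0. ]
```

View pics/w16.png

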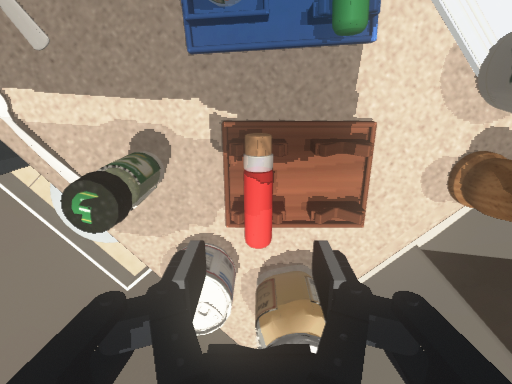

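Call:
{"method": "arm_command", "body": {
  "rows": [-0.1,2,-0.18,0,0,0,0.35,-0.1,5,-0.18,0,0,0,0.35,-0.1,8,-0.18,0,0,0,0.35,-0.1,10.5,-0.18,0,0,0,0.35,-0.1,11.8,-0.18,0,0,0,0.35,-0.1,12.4,-0.18,0,0,0,0.35,-0.1,12.5,-0.18,0,0,0,0.35,-0.1,12.5,-0.18,0,0,0,0.35,-0.1,12.5,-0.18,0,0,0,0.35,-0.1,12.5,-0.18,0,0,0,0.35],
  "force": 30
}}

```text
time: 27.75
ee_pos: [0.5722, -0.0306, 0.0975]
tcp_rot: [-90.0, -0.1, 3.5]
wrist_force: [0.6, -0.6, 0.6]
opening: 0.0579
```

Call:
{"method": "arm_command", "body": {
  "rows": [0,0,0,0,0,0,0.1,0,0,0,0,0,0,-0.1,0,0,0,0,0,0,-0.3,0,0,0,0,0,0,-0.5,0,0,0,0,0,0,-1,0,0,0,0,0,0,-1,0,0,0,0,0,0,-1,0,0,0,0,0,0,-1,0,0,0,0,0,0,-1],
  "force": 30
}}

```text
time: 28.5
ee_pos: [0.5715, -0.0306, 0.0962]
tcp_rot: [-90.0, -0.0, 3.5]
wrist_force: [-0.9, 0.4, 5.5]
opening: 0.025
```

Run:
```python
from h import *
go(572,-29.5,200,3.5);cam('wrist','w17.png')
```

```text
t 28.5 pos [571.5 -30.6  96.2] rot [-9.00e+01 -3.00e-02  3.52e+00] open 0.025 F [-0.9  0.4  5.5] -> shift cm [  0.06 -10.38   0.11] turn [0. 0. 0.]
```

View pics/w17.png

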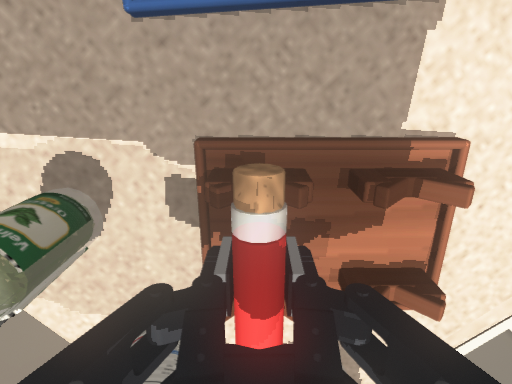

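Call:
{"method": "arm_command", "body": {
  "rows": [0,-0.3,0,0,0,0,-1,0,-1,0,0,0,0,-1,0,-2,0,0,0,0,-1,0,-3.5,0,0,0,0,-1,0,-5.2,0,0,0,0,-1,0,-7,0,0,0,0,-1,0,-8.8,0,0,0,0,-1,0,-10.4,0,0,0,0,-1,0,-11.5,0,0,0,0,-1,0,-12,0,0,0,0,-1,0,-12,0,0,0,0,-1,0,-12,0,0,0,0,-1]
}}

```text
time: 29.55
ee_pos: [0.5713, -0.0306, 0.2154]
tcp_rot: [-90.0, 0.0, 3.5]
wrist_force: [0.3, -0.5, -1.0]
opening: 0.0249
```

Run:
```python
from h import *
cam('scene','s11.png');cam('wrist','w18.png');go(567,327.2,216,4.44)
```

```text
t 29.65 pos [571.  -30.6 214.7] rot [-89.99   0.1    3.53] open 0.0246 F [-0.5  0.7 -0.9] -> shift cm [ 1.8  -0.13 35.73] turn [-0.  -0.9 -0.1]
```

View pics/s11.png

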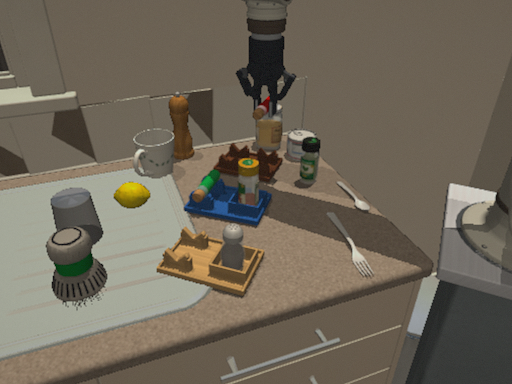

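Red tube held; carry across to the wood caddy.

Call:
{"method": "arm_command", "body": {
  "rows": [0,0,0.6,0,0,0,-1,0.1,0,2,0,0,0,-1,0.2,-0.1,4.2,0,-0.1,0,-1,0.4,-0.1,7,0,-0.2,0,-1,0.5,-0.1,10,0,-0.3,0,-1,0.7,-0.1,13.2,0,-0.4,0,-1,0.8,-0.1,16.4,0,-0.5,0,-1,1,-0.1,19.6,0,-0.5,0,-1,1.1,-0.1,22.8,0,-0.6,0,-1,1.3,-0.1,26,0,-0.7,0,-1,1.4,-0.1,29,0,-0.8,0,-1,1.6,-0.1,31.5,0,-0.9,0,-1]
}}

```text
time: 30.65
ee_pos: [0.5668, 0.2881, 0.2164]
tcp_rot: [-90.0, 0.0, 4.5]
wrist_force: [0.9, -0.3, -0.9]
opening: 0.0251
```

Call:
{"method": "arm_command", "body": {
  "rows": [0.1,0,2,0,0,0,-1,0.2,0,3.4,0,0,0,-1,0.2,0,4.1,0,0,0,-1,0.2,0,4.2,0,0,0,-1,0.2,0,4.2,0,0,0,-1,0.2,0,4.2,0,0,0,-1,0.2,0,4.2,0,0,0,-1]
}}

```text
time: 31.23
ee_pos: [0.5669, 0.3258, 0.2171]
tcp_rot: [-90.0, -0.0, 4.4]
wrist_force: [0.4, 0.8, 0.0]
opening: 0.0255
```

Run:
```python
from h import *
c=cam('wrist','w19.png');W=cloud(c)
go(567,327.2,101,4.44)
W=W.reshape(-1,3);W=W[~np.isnan(W[:,0])]
th=np.deg2rad(4.44);R=np.array([[np.cos(th),-np.sin(th)],[np.sin(th),np.cos(th)]])
L=(W[:,:2]*1000-[518,323.4])@R
for y0 in (-32,32):
    s=(abs(L[:,1]-y0)<3)&(W[:,2]<.05)&(W[:,2]>-.01)&(L[:,0]>15)&(L[:,0]<95)
    b=np.round(L[s,0]/2)*2
    print(y0,[(int(k),int(round(1000*np.median(W[s,2][b==k])))) for k in np.unique(b)])
s=(W[:,2]>.034)&(W[:,2]<.046)&(L[:,0]>17)&(L[:,0]<80)&(abs(L[:,1])<45); print('vb y',np.percentile(L[s],[.5,99.5],axis=0))
s=(W[:,2]>.012)&(W[:,2]<.02)&(abs(L[:,0])<95)&(abs(L[:,1])<65); print('rim',np.percentile(L[s],[.2,99.8],axis=0))
```

```text
t 31.28 pos [567.  325.8 217.2] rot [-9.00e+01 -2.00e-02  4.35e+00] open 0.0253 F [-0.3  0.7 -0.5] -> shift cm [1.000e-02 1.162e+01 1.400e-01] turn [-0.  -0.1  0. ]
-32 [(16, 9), (18, 9), (20, 9), (76, 35), (78, 15), (80, 16), (82, 14), (84, 3), (86, 3), (88, 3), (90, 3), (92, 3), (94, 3)]
32 [(16, 9), (18, 9), (20, 9), (22, 9), (24, 34), (26, 35), (28, 40), (30, 42), (32, 43), (34, 42), (36, 40), (38, 38), (40, 36), (42, 33), (44, 32), (46, 29), (48, 28), (50, 27), (52, 28), (54, 30), (56, 31), (58, 34), (60, 36), (62, 38), (64, 39), (66, 42), (68, 43), (70, 42), (72, 40), (74, 35), (76, 34), (78, 16), (80, 15), (82, 15), (84, 3), (86, 3), (88, 3), (90, 3), (92, 3), (94, 3)]
vb y [[ 24.50178883 -33.04228592]
 [ 75.8274945   37.67118346]]
rim [[-79.26682617 -52.83127598]
 [ 82.07921446  54.22666615]]
```

View pics/w19.png

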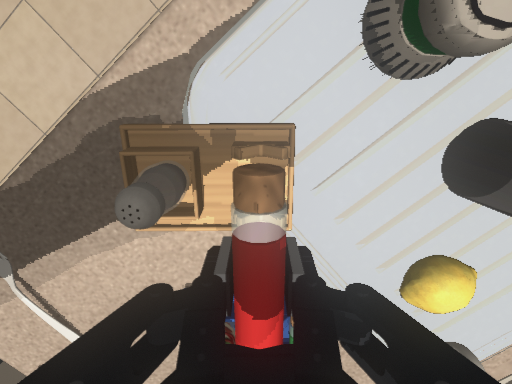

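Call:
{"method": "arm_command", "body": {
  "rows": [0.06,1,0.14,0,0,0,-1,0.06,2.6,0.14,0,0,0,-1,0.06,4.6,0.14,0,0,0,-1,0.06,6.6,0.14,0,0,0,-1,0.06,8.4,0.14,0,0,0,-1,0.06,9.8,0.14,0,0,0,-1,0.06,10.7,0.14,0,0,0,-1,0.06,11.3,0.14,0,0,0,-1,0.06,11.6,0.14,0,0,0,-1,0.06,11.7,0.14,0,0,0,-1,0.06,11.7,0.14,0,0,0,-1,0.06,11.7,0.14,0,0,0,-1]
}}

```text
time: 32.28
ee_pos: [0.5675, 0.3285, 0.1008]
tcp_rot: [-90.0, -0.1, 4.4]
wrist_force: [0.1, -0.1, 0.1]
opening: 0.0251
```

Call:
{"method": "arm_command", "body": {
  "rows": [0,0.1,0,0,0,0,-1,0,0.2,0,0,0,0,-1,0,0.25,0,0,0,0,-1,0,0.25,0,0,0,0,-1,0,0.25,0,0,0,0,-1,0,0.25,0,0,0,0,-1]
}}

```text
time: 32.78
ee_pos: [0.5673, 0.3283, 0.0976]
tcp_rot: [-90.0, -0.0, 4.4]
wrist_force: [1.4, 0.5, 0.3]
opening: 0.0251
```

Run:
```python
from h import *
go(567.6,327.4,97,4.44);cam('wrist','w20.png')
```

```text
t 32.78 pos [567.3 328.3  97.6] rot [-8.999e+01 -2.000e-02  4.430e+00] open 0.0251 F [1.4 0.5 0.3] -> shift cm [ 0.02  0.06 -0.1 ] turn [-0. -0.  0.]
```

View pics/w20.png

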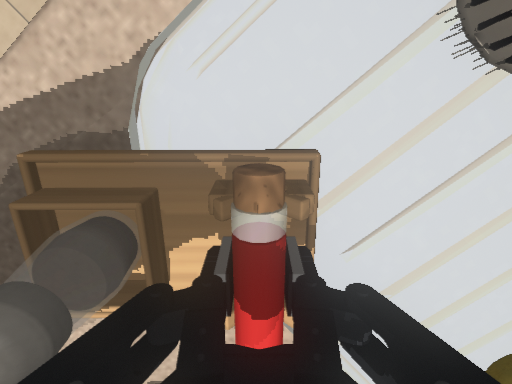

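Call:
{"method": "arm_command", "body": {
  "rows": [0.02,0,-0.08,0,0,0,-1,0.02,0.1,-0.08,0,0,0,-1,0.02,0.1,-0.08,0,0,0,-1,0.02,0.1,-0.08,0,0,0,-0.5,0.02,0.1,-0.08,0,0,0,-0.35,0.02,0.1,-0.08,0,0,0,-0.2,0.02,0.1,-0.08,0,0,0,0,0.02,0.1,-0.08,0,0,0,0.2,0.02,0.1,-0.08,0,0,0,0.2,0.02,0.1,-0.08,0,0,0,0.2]
}}

```text
time: 33.67
ee_pos: [0.5673, 0.3275, 0.0962]
tcp_rot: [-90.0, 0.0, 4.4]
wrist_force: [-0.5, 0.0, 0.2]
opening: 0.0511
```

Call:
{"method": "arm_command", "body": {
  "rows": [0,-0.5,0,0,0,0,0.2,0,-2,0,0,0,0,0.2,0,-4,0,0,0,0,0.2,0,-7,0,0,0,0,0.3,0,-10,0,0,0,0,0.5,0,-12,0,0,0,0,0.5,0,-12,0,0,0,0,0.5,0,-12,0,0,0,0,0.5,0,-12,0,0,0,0,0.5]
}}

```text
time: 34.42
ee_pos: [0.5673, 0.3274, 0.2157]
tcp_rot: [-90.0, 0.0, 4.4]
wrist_force: [1.0, -0.8, -1.0]
opening: 0.064
```

Run:
```python
from h import *
c=cam('wrist','w21.png');W=cloud(c).reshape(-1,3);W=W[~np.isnan(W[:,0])]
go(300,350,300,74)
th=np.deg2rad(4.44);R=np.array([[np.cos(th),-np.sin(th)],[np.sin(th),np.cos(th)]])
L=(W[:,:2]*1000-[518,323.4])@R
s=(W[:,2]>.0475)&(W[:,2]<.06)&(abs(L[:,0]-50)<16)&(abs(L[:,1])<70); print('tube',np.percentile(L[s],[.2,50,99.8],axis=0),np.percentile(W[s,2],97))
for x0 in (25,70):
    s=(W[:,2]>.034)&(W[:,2]<.046)&(abs(L[:,0]-x0)<8)&(abs(L[:,1])<45); print('vb',np.percentile(L[s],[1,99],axis=0)[:,1])
```

```text
t 34.47 pos [567.2 327.3 215.1] rot [-9.004e+01  9.000e-02  4.430e+00] open 0.0642 F [-0.3  0.2 -0.1] -> shift cm [-26.47  -8.44   4.32] turn [ -0.  -69.6  -0.1]
tube [[ 38.05346394 -48.97831791]
 [ 49.96490542   6.57815226]
 [ 62.5704737   52.66435561]] 0.05728043436946119
vb [-36.24460759  37.61311632]
vb [-36.06942793  37.66219994]
```

View pics/w21.png

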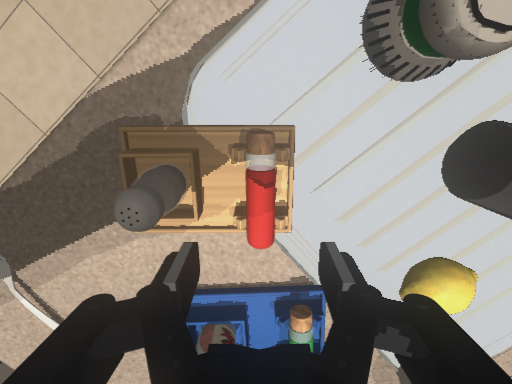

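Call:
{"method": "arm_command", "body": {
  "rows": [0,-2,0,0,0,0,0.5,-2,-4,0,0,0,0,0.5,-5,-6,0,0,0,0,0.5,-9,-8,0,0,0,0,0.5,-13,-9,0,0,0,0,0.5,-17,-9,0,0,0,0,0.5,-20,-9,0,0,0,0,0.5,-22,-9,0,0,0,0,0.5,-22,-9,0,0,0,0,0.5,-22,-9,0,0,0,0,0.5]
}}

```text
time: 35.3
ee_pos: [0.3474, 0.3105, 0.3059]
tcp_rot: [-90.0, 0.0, 4.5]
wrist_force: [0.4, 0.9, -0.8]
opening: 0.0637
```

Run:
```python
from h import *
c=cam('top');im=c['pixels'];cv2.imwrite('pics/t9.png',cv2.resize(im[120:280,140:420],None,fx=2.8,fy=2.8,interpolation=cv2.INTER_CUBIC))
W=cloud(c).reshape(-1,3);W=W[~np.isnan(W[:,0])]
for n,cx,cy in [('blue',575.4,145.8),('wood',518,323.4)]:
    th=np.deg2rad(6.88 if n=='blue' else 4.44);R=np.array([[np.cos(th),-np.sin(th)],[np.sin(th),np.cos(th)]])
    L=(W[:,:2]*1000-[cx,cy])@R
    s=(W[:,2]>.0475)&(W[:,2]<.06)&(abs(L[:,0]-50)<17)&(abs(L[:,1])<70); print(n,'tube',np.percentile(L[s],[.5,50,99.5],axis=0).round(1).tolist(),np.percentile(W[s,2],97))
    s=(W[:,2]>.08)&(W[:,2]<.13)&(np.hypot(L[:,0]+44,L[:,1])<40); print('jar',cv2.minEnclosingCircle(L[s].astype(np.float32)),W[s,2].max())
P=W[(np.hypot(W[:,0]-.4537,W[:,1]+.027)<.04)&(W[:,2]>.096)]; print('black',cv2.minEnclosingCircle((P[:,:2]*1000).astype(np.float32)))
cam('scene','s12.png')
```

```text
blue tube [[36.3, -50.6], [46.6, 0.1], [60.9, 51.0]] 0.05845637729484687
jar ((-45.127079010009766, -0.12726221978664398), 20.8721866607666) 0.11876721040029381
wood tube [[36.9, -51.1], [47.4, -1.1], [61.0, 50.1]] 0.05820815979594165
jar ((-42.48480224609375, 0.3573465943336487), 17.317995071411133) 0.10009525479222459
black ((453.3786926269531, -27.07045555114746), 20.032379150390625)
```

View pics/t9.png

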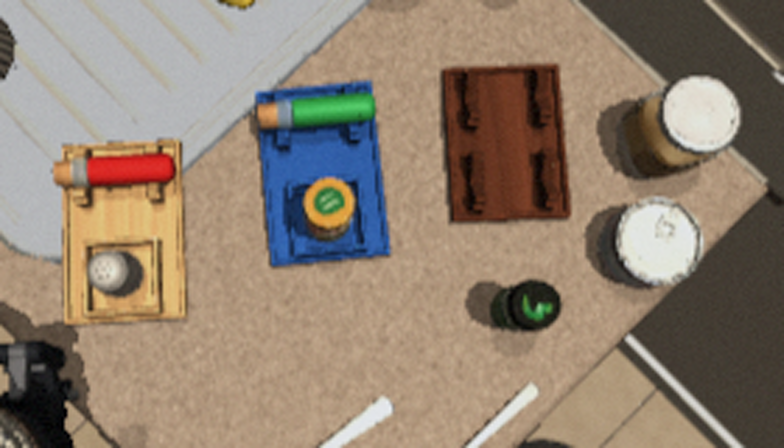

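View pics/s12.png

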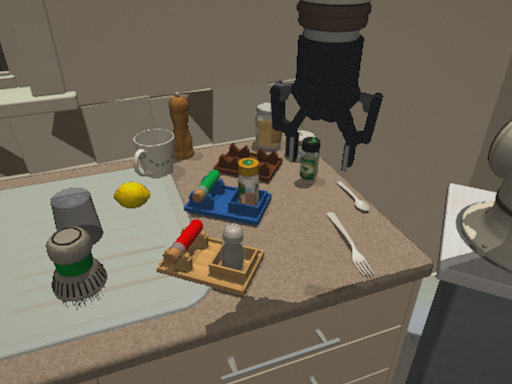

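```bash
python3 -c "
from h import *
print(bot.job_done())"
```

```text
the job is handed in; nothing more can be done
None
```

Both kits are made up and the job was handed in at about 35 s on the robot's clock. I worked in the order asked: yellow-capped jar, then the green tube, into the blue caddy; salt shaker, then the red tube, into the wood caddy.

**Last checks (top camera, gripper clear of everything):**

| Item | Result |
|---|---|
| Yellow jar | Upright in its pocket, within about 2 mm of the pocket centre |
| Salt shaker | Upright in its pocket, within about 1 mm of the pocket centre |
| Green tube | Seated in its cradle, within about 1 mm of its centre lengthways |
| Red tube | Seated in its cradle, within about 1 mm of its centre lengthways |
| Black-capped jar | Unmoved, within 0.5 mm of where it started |

I saw nothing tipped or rolled. The highest force reading I saw was about 8 N, while gripping the green tube in the rack.

**Checks that disagreed:**
- **Cameras:** the top and wrist cameras differed by 2–3 mm in x at the rack and caddies. I used the wrist readings for placing the tubes.
- **Pocket and cradle positions:** on both caddies these measured 2–4 mm farther along x than given. I placed to the measured features.
- **Salt shaker width:** the gripper read 38 mm on it, not 44 mm. The depth image shows a narrower waist at the height I gripped it, and it stayed upright.

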